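# Clip the lid onto the damp box

### The job

Put the teal lid squarely on the white damp box so that it first rests loosely on the rubber seals, then press its ends down until both orange clips have clicked over it and hold it. The clips sit at different heights, so feel for each click and stop pushing there: forced on against the stop, the lid cracks. Let go, and leave the bowls and the brush where they are.

Things in the scene. Friction and masses are not known exactly. Their poses are not given: they have to be found in the camera images.
- lid: Loose teal lid, 180 x 116 x 8 mm, 0.2 to 0.4 kg, lying flat; its two short edges are rounded (radius 4 mm). Origin: centre of its underside; x along its length, y across, z up. Black bar handle on its middle: 50 mm long in x, 18 mm wide in y, from 8 to 42 mm above the underside. Both ends are alike: a half turn makes no difference.
- box: White open box fixed to the bench, 176 x 124 mm, rim 48 mm high, grey dishes inside. Origin: centre of its underside, on the bench; x along its length, y across, z up. Fixed white guides at sides and ends, flared at the top (90 mm high), lead the lid in when it is within 4 mm and 0.06 rad of its place; then 1.5 mm of play. The lid cracks if it is pressed onto the box with more than 45 N.
- seat (a point): Where the centre of the lid's underside lies when the lid is set down loosely, lid and box lengthwise alike: 74 mm above the box's origin. It then rests on two soft black rubber seal bars (9 x 90 mm, 77 mm either side of the box's centre), which spring it up again (2.5 N an end, rising 0.2 N per mm) unless the clips hold it.
- end_near (a point): Middle of the box's -x end, 90 mm from its centre, 74 mm high, fixed to the box. Here stands an orange spring clip 40 mm wide, top 80 to 88 mm high: its height varies from end to end. Pressed down, the lid's end meets a resistance rising to a peak of 10 to 24 N, 6 to 16 mm down; then it falls by more than half as the end snaps under the clip, which holds it. A hard stop lies 7 mm below the peak.
- end_far (a point): The same at the box's +x end; its clip is not at the same height.
- spot_1 (a point): Centre of a yellow disc, 26 mm across, on the lid's top face 58 mm from the lid's centre toward its -x end, 8 mm above the underside: where to press that end.
- spot_2 (a point): The same on the lid's +x end.
- ochre_bowl: Ochre bowl standing on the bench, 110 mm across, 35 mm high; origin under its centre. A bystander.
- grey_bowl: Small grey clay bowl standing on the bench, 72 mm across, 40 mm high; origin under its centre. A bystander.
- brush: Brush lying on the bench roughly along x. A bystander.

How it is judged (in metres and radians):
On the way, in this order (a step that is already met when the one before it is completed fails the run):
1. the lid rests squarely and loosely on the box, neither end clipped yet (horizontal distance between lid and box below 0.006 m and angle between the x axis of lid and the x axis of box, either way round below 0.07 rad and z of spot_1 in the frame of box between 0.0775 and 0.088 m and z of spot_2 in the frame of box between 0.0775 and 0.088 m), for 0.2 s.
2. both ends of the lid are pressed down past their clips (z of each of spot_1, spot_2 in the frame of box below 0.0735 m), for 0.1 s.
At the end, for the whole second after the job is handed in: The lid is on the box the right way up (within 0.09 rad), centred within 6 mm and square within 0.06 rad, held down by both clips, untouched, with both yellow spots less than 73.5 mm above the bench, and at rest (all of step 2 and horizontal distance between lid and box below 0.006 m and angle between the x axis of lid and the x axis of box, either way round below 0.06 rad and angle between lid's own z axis and vertical below 0.09 rad and linear speed of lid below 0.02 m/s).
It fails at once if the lid's plate is pressed with more than 45 N, or the lid is rammed onto the box (contact force between lid_plate and the fingers above 45 N or contact force between lid and box above 120 N).
It fails at once if a bowl or the brush is moved by more than 30 mm (distance of any of ochre_bowl, grey_bowl, brush from where it was at the start of the episode above 0.03 m).
It also fails if it takes over 69 s, if anything falls off the work surface, if the arm or the gripper's body presses on something with over 40 N, if the wrist force passes 120 N, or if a joint passes its speed limit or range.

### The arm

A 6-joint arm with a two-finger parallel gripper is mounted at the origin on the work surface. World frame = base frame: x ahead of the robot, y to its left, z up, the work surface at z = 0. Lengths are in m, angles in degrees, forces in N, time in s.
With the tool pointing down it reaches from about 0.35 to 0.875 m from the base axis. Payload 4.2 kg.
Tool frame: the origin (TCP) lies midway between the tips of the shut fingers; the grasp point (between the pads) lies r.grasp_offset behind it (r.grasp_offset is the distance from the TCP to the grasp point, in m); z points along the fingers, y is the direction in which the jaws open and shut (so a half turn about z gives the same grasp; the last joint's range is limited). The gripper opens to 87 mm and grips with 3 to 60 N. Pads are 19 mm wide; open, the fingers measure 117 mm over their backs; the gripper's body (75 mm by 190 mm) begins 51 mm behind the grasp point.
Start: joints at [-60.986, 22.042, 0.453, 0, -68.411, -14.817], TCP at [0.153, -0.606, 0.223] pointing down, gripper open.
Joint ranges: [-179.83, 179.83], [-69.29, 118.12], [-61.27, 80.66], [-181.25, 117.63], [-171.15, -9.14], [-177.46, 177.46]. Speed limits (degrees/s): [159.86, 159.86, 180, 180, 180, 180].

### API

Orientations are given as a 3x3 rotation matrix whose columns are the frame's x, y, z axes.
In Python, from station import sense, optics, r gives the robot as it stands. The module is installed in compiled form; this text tells all that it offers.
- The arm moves only by the tool servo_tool, never from a script. Its argument "deltas" is a list of rows, each an object with "slide": the shift along the tool's x, y, z in units of 25 mm (1.0 is 25 mm), a list of three; "spin": the turn about the tool's z in units of 8 degrees (1.0 is 8 degrees). A call has 1 to 10 rows; each row shifts and turns the pose as measured when the row begins, along the tool's axes as they then stand; what a row does not reach is not made up. A row lasts 1/10 s, in which the tool goes at most 50 mm and 8.59 degrees, less where a joint would pass 70% of its speed; a pose out of reach is approached as far as the arm can. A call is refused whole if a number of a shift passes 1 or a number of a turn 1, either way. A call with a gripper value outside its range is refused whole. "gripper" is the closure in counts, from 0 (fully open) to 255 (shut), set as the call begins (left out, the last holds). The fingers move at their own pace and stop on an object; the grip force is fixed at half the most. Time passes only in rows, so rows that do not move let the fingers close. It gives the time, the measured TCP pose, the force and the opening at its end, in the units of the state.
- sense(): the state, without advancing time (a new reading comes with each control period).
- optics.capture(name): name is "scene" or "top" or "wrist"; returns a dict with "frame" (384x512x3 uint8, red, green, blue), "camera_matrix" (3x3 intrinsics, pixels), "eye" and "rotation" of the camera in the world. Camera axes: x right, y down, z forward; pixel columns grow to the right and rows downward; lengths in m; the calibration is good to about 2 mm. A picture is of the moment at which its call begins. There is no depth.
- r.finish_job(): hands the job in, once; it reports no verdict.
The state is a dict: "time_s": time; "joints": joint angles; "joint_velocities": joint speeds; "effort": joint torques, N m; "tcp_pos": TCP position; "ee_rot": TCP orientation; "wrist_force": force on the tool from outside, world axes, zero at the start; "moment": the same for the moment, N m; "gripper_width": opening from 0.0 (shut) to 1.0 (fully open).
Only numpy, scipy, OpenCV 4.12 (cv2) and the standard library are available. Lean on these libraries where they do the work, as an engineer would, in place of code of your own. Each camera call takes 0.05 s, during which the arm holds its last target.

## Working session

There is one attempt and no reset: what is moved stays moved. The work goes in short steps, Python scripts to look and compute and a tool call to move; the robot and the scene stay as the last step left them, time stands still between calls to the robot, and variables do not carry over. Pictures are saved under pics/ and viewed, and the job is handed in when it is done.

Besides the shell and the picture viewer there is one more tool, called after "Emit:" as name(argument=value, ...), one argument or row to a line, values as JSON. servo_tool: Moves the arm, as the interface text tells. Its arguments: {"type":"object","properties":{"deltas":{"type":"array"},"gripper":{"type":"number"}},"required":["deltas"]}

```bash
mkdir -p pics; ls
python3 - <<'E'
from station import sense, optics, r
import cv2,numpy as np
print(sense()); print(r.grasp_offset)
for n in("scene","top","wrist"):
    c=optics.capture(n); cv2.imwrite(f"pics/{n}0.png",c["frame"][:,:,::-1]); np.savez(f"pics/{n}0.npz",**c)
    print(n,c["camera_matrix"].tolist(),c["eye"],c["rotation"].tolist() if hasattr(c["rotation"],'tolist') else c["rotation"])
E
```

```text
pics
{'time_s': 0.0, 'joints': array([-6.09894116e+01,  2.20883289e+01,  3.78846218e-01, -2.75749906e-02,
       -6.84119017e+01, -1.48168547e+01]), 'joint_velocities': array([0.07148206, 0.03821909, 0.03367034, 0.0395824 , 0.05787906,
       0.01610813]), 'effort': array([-3.25596338e-04, -3.90662241e+01,  1.87401652e+01,  4.21995163e+00,
        1.10621398e-02, -1.81606551e-04]), 'tcp_pos': array([ 0.15311182, -0.60532193,  0.22148253]), 'ee_rot': array([[-9.69515658e-01, -2.45028538e-01, -6.36053866e-04],
       [-2.45029339e-01,  9.69513455e-01,  2.06973637e-03],
       [ 1.09518303e-04,  2.16249368e-03, -9.99997656e-01]]), 'wrist_force': array([ 0.39415578, -0.71490617,  0.01201794]), 'moment': array([ 0.00123284,  0.0449732 , -0.00632842]), 'gripper_width': 0.9963144912663533}
0.0187
scene [[437.84802358281945, 0.0, 252.43377515438755], [0.0, 437.84802358281945, 196.2558592010226], [0.0, 0.0, 1.0]] [ 1.05964773 -0.71667752  0.60760288] [[0.8006650224303646, 0.32612725546620924, -0.502569930555601], [0.5989393200368832, -0.4558720878845434, 0.6583709671617842], [-0.014394886951265284, -0.8281434976680462, -0.5603312721058814]]
top [[450.28462822405714, 0.0, 258.7036863455719], [0.0, 450.28462822405714, 186.66900125583075], [0.0, 0.0, 1.0]] [ 0.49218938 -0.10406585  1.2439717 ] [[0.01612689949629743, -0.9981377712489189, 0.05882952251104052], [-0.9998605822688946, -0.01584407850520981, 0.005270787533906744], [-0.004328872548731371, -0.05890632209331568, -0.9982541290071857]]
wrist [[296.2354850416807, 0.0, 252.65539483621544], [0.0, 296.2354850416807, 191.25967011254443], [0.0, 0.0, 1.0]] [ 0.07793207 -0.62507857  0.38503694] [[-0.24571259990386002, 0.9292712977288919, 0.2758263465765142], [0.9693407181913121, 0.2349756654668913, 0.07186799492642082], [0.001972385570330602, 0.2850285807698122, -0.9585169888111059]]
```

View pics/scene0.png

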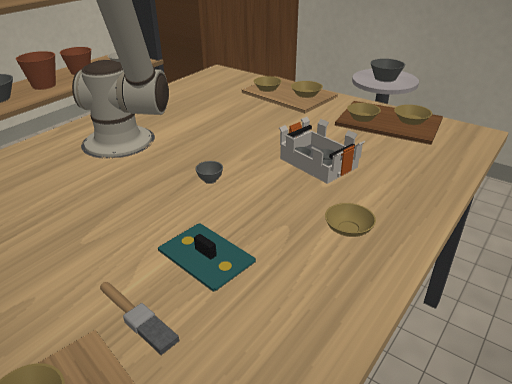

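View pics/top0.png

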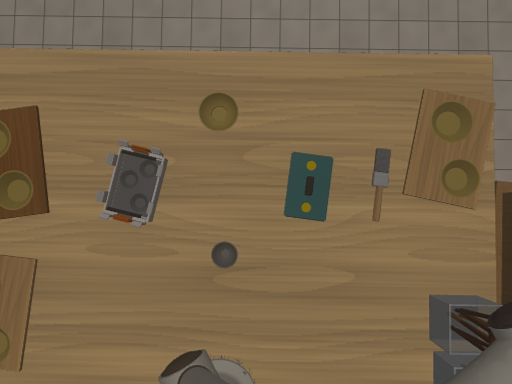

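View pics/wrist0.png

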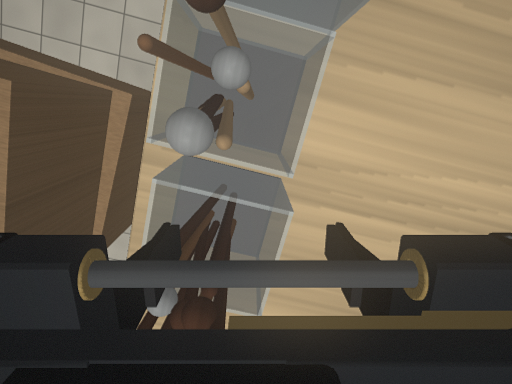

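The scene view shows the lid near (206,256) with two yellow spots, and the box near (320,150) with an orange clip at each end. In the top view the lid is at (309,186), its spots at (311,166) and (306,208), and the box at (134,185) with clips at (139,149) and (124,218).

```bash
cat > h.py <<'E'
import cv2,numpy as np
def load(n): return dict(np.load(f"pics/{n}.npz"))
def ray(c,uv):
    d=np.linalg.inv(c["camera_matrix"])@np.array([uv[0],uv[1],1.]); return c["eye"],c["rotation"]@d/np.linalg.norm(d)
def onz(c,uv,z):
    e,d=ray(c,uv); return e+d*(z-e[2])/d[2]
def tri(c1,p1,c2,p2):
    A=np.zeros((3,3));b=np.zeros(3);
    rs=[ray(c1,p1),ray(c2,p2)]
    for e,d in rs:
        P=np.eye(3)-np.outer(d,d);A+=P;b+=P@e
    x=np.linalg.solve(A,b); return x,max(np.linalg.norm((np.eye(3)-np.outer(d,d))@(x-e)) for e,d in rs)
def proj(c,X):
    p=c["camera_matrix"]@(c["rotation"].T@(np.array(X)-c["eye"])); return p[:2]/p[2]
def blobs(c,lo,hi,amin=8,box=None):
    h=cv2.cvtColor(c["frame"],cv2.COLOR_RGB2HSV); m=cv2.inRange(h,np.array(lo),np.array(hi))
    n,l,s,ce=cv2.connectedComponentsWithStats(m)
    o=[]
    for i in range(1,n):
        if s[i,4]<amin: continue
        u,v=ce[i]
        if box and not(box[0]<u<box[1] and box[2]<v<box[3]): continue
        o.append((ce[i].round(1),s[i].tolist(),(l==i).astype(np.uint8)))
    return o
E
python3 - <<'E'
from h import *
for n,bl,bb in(("scene0",(150,265,215,300),(270,370,110,185)),("top0",(275,345,140,230),(90,180,135,235))):
    c=load(n)
    print(n)
    for nm,lo,hi,bx in(("yellow",(20,150,120),(32,255,255),bl),("teal",(80,100,40),(100,255,160),bl),("orange",(3,170,100),(14,255,255),bb),("black",(0,0,0),(180,255,40),bl),("blackbox",(0,0,0),(180,255,40),bb)):
        for b in blobs(c,lo,hi,8,bx):
            print(nm,b[0],b[1],[np.round(q,1) for q in cv2.minAreaRect(cv2.findNonZero(b[2]))] )
    x0,x1,y0,y1=bb; im=c["frame"][y0:y1,x0:x1,::-1]
    cv2.imwrite(f"pics/{n}_box.png",cv2.resize(im,None,fx=6,fy=6,interpolation=cv2.INTER_CUBIC))
E
```

```text
scene0
yellow [187.3 240. ] [182, 237, 12, 7, 68] [array([187.5, 240. ]), array([ 6., 11.]), np.float64(90.0)]
yellow [224.8 265.6] [219, 262, 13, 9, 87] [array([225., 266.]), array([ 8., 12.]), np.float64(90.0)]
teal [206.8 257.2] [158, 224, 97, 67, 2766] [array([206.1, 253.9]), array([85.5, 50.7]), np.float64(36.5)]
orange [295.2 126.8] [289, 122, 13, 11, 70] [array([294.4, 127. ]), array([ 5.9, 13. ]), np.float64(68.2)]
orange [347.5 159.5] [342, 145, 13, 30, 231] [array([347.4, 159.5]), array([ 9.3, 30.3]), np.float64(8.1)]
black [204.8 246. ] [194, 234, 22, 25, 359] [array([204.6, 245.9]), array([27.5, 15.3]), np.float64(33.7)]
blackbox [299.8 130.7] [288, 125, 24, 12, 87] [array([299.9, 130.8]), array([ 4.1, 24.3]), np.float64(66.8)]
blackbox [338.  151.1] [329, 144, 25, 15, 44] [array([340.7, 149.5]), array([ 3.9, 26.7]), np.float64(57.5)]
top0
yellow [310.8 165. ] [307, 161, 9, 9, 63] [array([311., 165.]), array([8., 8.]), np.float64(90.0)]
yellow [305.5 206.9] [302, 203, 8, 9, 59] [array([305.5, 207. ]), array([8., 7.]), np.float64(90.0)]
orange [139.4 146.4] [132, 145, 15, 4, 19] [array([139. , 146.4]), array([14.3,  1.2]), np.float64(14.0)]
orange [120.8 217.9] [113, 215, 16, 7, 77] [array([120.6, 217.8]), array([15. ,  5.1]), np.float64(14.0)]
```

View pics/top0_box.png

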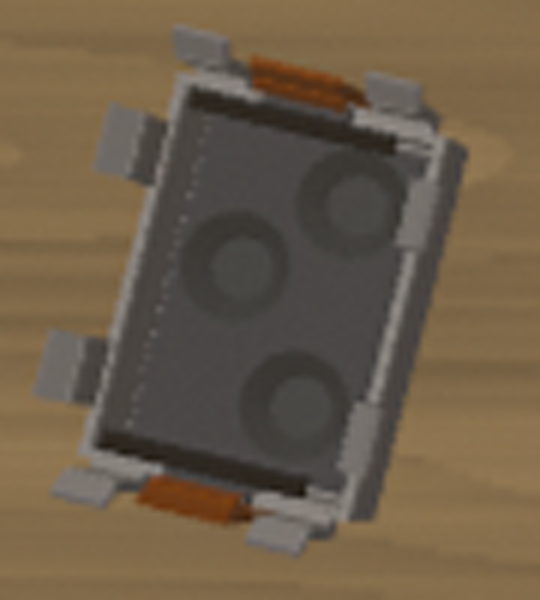

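Run:
```python
from h import *
t=load("top0");s=load("scene0")
a=tri(t,(310.8,165.),s,(224.8,265.6));b=tri(t,(305.5,206.9),s,(187.3,240.))
print(a,b); A,B=a[0],b[0]; print((A+B)/2,np.linalg.norm(A-B),np.degrees(np.arctan2(*(A-B)[[1,0]])))
for z in(.008,.02):
  A=onz(t,(310.8,165.),z);B=onz(t,(305.5,206.9),z);print((A+B)/2,np.linalg.norm(A-B),np.degrees(np.arctan2(*(A-B)[[1,0]])))
```

```text
(array([ 0.62610297, -0.24080144,  0.0093432 ]), np.float64(0.0011913500752149327)) (array([ 0.51076207, -0.22729623,  0.00956115]), np.float64(0.001048796650706838))
[ 0.56843252 -0.23404884  0.00945217] 0.11612907964417152 -6.678327043396401
[ 0.56932189 -0.23341946  0.008     ] 0.1163861237267747 -6.6333253038667115
[ 0.56857301 -0.23216357  0.02      ] 0.11525613548952855 -6.633325303866703
```

View pics/scene0_box.png

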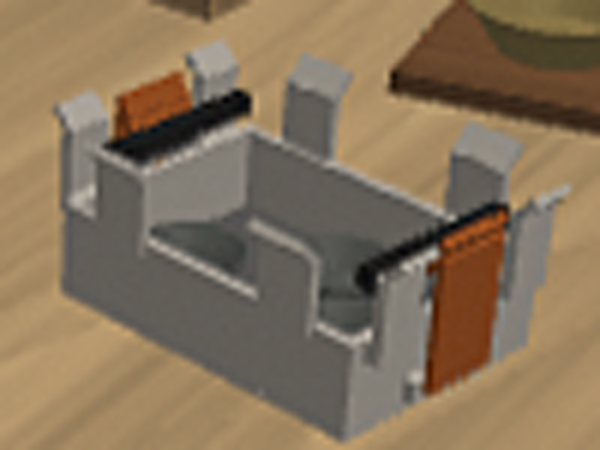

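Lid: centre about (0.569, -0.234), yaw -6.6°, spots triangulated at about 9 mm high, so it lies on the bench. Now I'll move over the box to see it with the wrist camera, after a first rough estimate.

Run:
```python
from h import *
t=load("top0");s=load("scene0")
g=lambda c:cv2.cvtColor(c["frame"],cv2.COLOR_RGB2GRAY)
f=lambda u,v:(u/6-.5+.083+90,v/6-.4+135)
for z in(.06,.074):
  U=[onz(t,f(*p),z) for p in((188,99),(396,145),(98,440),(306,488))]
  c=sum(U)/4;d=U[0]+U[1]-U[2]-U[3];print(z,c,np.linalg.norm(d)/2,np.degrees(np.arctan2(d[1],d[0])), np.linalg.norm(U[0]-U[1]))
fs=lambda u,v:(u/6-.4+270,v/6-.4+110)
# bar ends scene: far bar near -x end (left): ends (105,148),(248,95); right: (362,278),(508,208)
S=[fs(248,98),fs(110,150),fs(508,212),fs(366,275)]
T=[f(98,440),f(306,488),f(188,99),f(396,145)]
for a,b in zip(T,S): print(tri(t,a,s,b))
```

```text
0.06 [0.5654402  0.23983988 0.06      ] 0.15520209509578892 -12.90589710452726 0.09447504512227235
0.074 [0.56457404 0.23577333 0.074     ] 0.15336689132542347 -12.905897104527288 0.09335791484831032
(array([0.49921785, 0.29935791, 0.07040417]), np.float64(0.000339169832997546))
(array([0.48019114, 0.20733468, 0.07451463]), np.float64(1.9034111647297673e-06))
(array([0.649748  , 0.26631298, 0.06849741]), np.float64(0.0003604789256640224))
(array([0.6300473 , 0.17321162, 0.07259396]), np.float64(6.957817631173297e-05))
```

Emit:
servo_tool(
  deltas=[
    {"slide": [-1,0,-1],"spin": 0},
    {"slide": [-1,1,-1],"spin": 0.5},
    {"slide": [-1,1,-1],"spin": 1},
    {"slide": [-1,1,-1],"spin": 1},
    {"slide": [-1,1,0],"spin": 1},
    {"slide": [-1,1,0],"spin": 0},
    {"slide": [-1,1,0],"spin": 0},
    {"slide": [-1,1,0],"spin": 0},
    {"slide": [-1,1,0],"spin": 0},
    {"slide": [-1,1,0],"spin": 0},
  ],
)

```text
time_s: 1.15
tcp_pos: [0.4266, -0.3976, 0.3228]
ee_rot: [[-0.964, 0.268, -0.002], [0.268, 0.963, 0.01], [0.005, 0.009, -1.0]]
wrist_force: [0.2, -0.8, 0.3]
gripper_width: 1.003
```

Emit:
servo_tool(
  deltas=[
    {"slide": [-0.06,1,0],"spin": 0},
    {"slide": [-0.06,1,0],"spin": 0},
    {"slide": [-0.06,1,0],"spin": 0},
    {"slide": [-0.06,1,0],"spin": 0},
    {"slide": [-0.06,1,0],"spin": 0},
    {"slide": [-0.06,1,0],"spin": 0},
    {"slide": [-0.06,1,0],"spin": 0},
    {"slide": [-0.06,1,0],"spin": 0},
    {"slide": [-0.06,1,0],"spin": 0},
    {"slide": [-0.06,1,0],"spin": 0},
  ],
)

```text
time_s: 2.15
tcp_pos: [0.5118, -0.1492, 0.3196]
ee_rot: [[-0.964, 0.266, -0.01], [0.266, 0.964, 0.014], [0.014, 0.011, -1.0]]
wrist_force: [-0.2, 0.7, 0.0]
gripper_width: 1.001
```

Emit:
servo_tool(
  deltas=[
    {"slide": [-0.06,1,0],"spin": 0},
    {"slide": [-0.06,1,0],"spin": 0},
    {"slide": [-0.06,1,0],"spin": 0},
    {"slide": [-0.06,1,0],"spin": 0},
    {"slide": [-0.06,1,0],"spin": 0},
    {"slide": [-0.06,1,0],"spin": 0},
    {"slide": [-0.06,1,0],"spin": 0},
    {"slide": [-0.06,1,0],"spin": 0},
    {"slide": [-0.06,1,0],"spin": 0},
    {"slide": [-0.06,1,0],"spin": 0},
  ],
)

```text
time_s: 3.15
tcp_pos: [0.5928, 0.0987, 0.3188]
ee_rot: [[-0.964, 0.266, -0.017], [0.265, 0.964, 0.015], [0.021, 0.01, -1.0]]
wrist_force: [0.7, -0.0, 0.2]
gripper_width: 1.001
```

Emit:
servo_tool(
  deltas=[
    {"slide": [-0.06,1,0],"spin": 0},
    {"slide": [-0.06,1,0],"spin": 0},
    {"slide": [-0.06,1,0],"spin": 0},
    {"slide": [-0.06,1,0],"spin": 0},
    {"slide": [0,0.5,0],"spin": 0},
    {"slide": [0,0,0],"spin": 0},
    {"slide": [0,0,0],"spin": 0},
  ],
)

```text
time_s: 3.85
tcp_pos: [0.6285, 0.2123, 0.3151]
ee_rot: [[-0.965, 0.263, -0.025], [0.262, 0.965, 0.012], [0.027, 0.005, -1.0]]
wrist_force: [-0.3, 0.7, -0.1]
gripper_width: 1.002
```

Run:
```python
from station import sense, optics, r
import cv2,numpy as np
c=optics.capture("wrist"); cv2.imwrite("pics/w1.png",c["frame"][:,:,::-1]); np.savez("pics/w1.npz",**c); print(c["eye"],sense()["time_s"],sense()["joint_velocities"].max())
c=optics.capture("top"); cv2.imwrite("pics/top1.png",c["frame"][:,:,::-1]); np.savez("pics/top1.npz",**c)
```

```text
[0.55752436 0.23052713 0.48063996] 3.9 0.0612862038212987
```

View pics/w1.png

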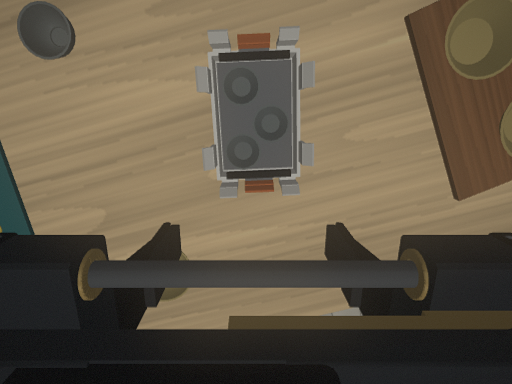

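The wrist view shows the box almost straight below the camera, centred near (256,115). The seal bars are at rows 55 and 174, and the clips at (253,41) and (259,186).

Run:
```python
from h import *
w=load("w1");t=load("top1")
for b in blobs(w,(3,150,80),(14,255,255),8,(180,330,10,220)): print("or",b[0],b[1])
for b in blobs(w,(0,0,0),(180,255,40),15,(180,330,10,220)): print("blk",b[0],b[1],cv2.minAreaRect(cv2.findNonZero(b[2])))
im=w["frame"][15:205,185:325,::-1]; cv2.imwrite("pics/w1b.png",cv2.resize(im,None,fx=4,fy=4,interpolation=cv2.INTER_CUBIC)[:600])
im=w["frame"][15:205,185:325,::-1]; cv2.imwrite("pics/w1b.png",cv2.resize(im,None,fx=3.1,fy=3.1,interpolation=cv2.INTER_CUBIC))
```

```text
or [253.4  40.1] [238, 33, 32, 15, 298]
or [265.9 183.9] [259, 183, 14, 2, 15]
or [248.6 184.9] [246, 184, 7, 2, 8]
or [259.  190.4] [246, 189, 28, 3, 38]
```

View pics/w1b.png

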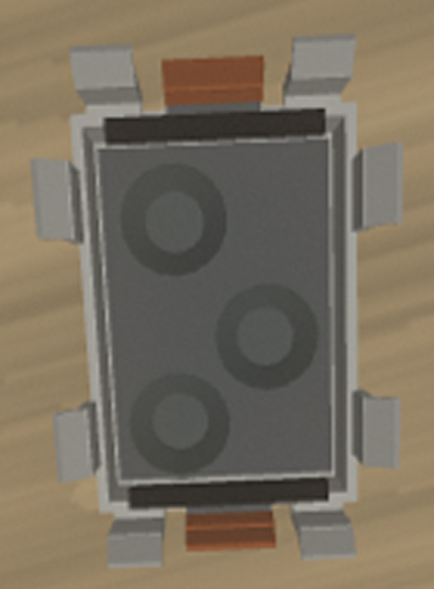

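Run:
```python
from h import *
def bars(c,x0,x1,y0,y1,V,k):
    im=cv2.resize(c["frame"][y0:y1,x0:x1],None,fx=k,fy=k,interpolation=cv2.INTER_CUBIC)
    v=cv2.cvtColor(im,cv2.COLOR_RGB2HSV)[:,:,2]; m=(v<V).astype(np.uint8)
    n,l,s,ce=cv2.connectedComponentsWithStats(m); o=[]
    for i in np.argsort(-s[1:,4])[:2]+1:
        rc=cv2.minAreaRect(cv2.findNonZero((l==i).astype(np.uint8)))
        sc=lambda p:(np.array(p)+.5)/k-.5+[x0,y0]
        bx=sc(cv2.boxPoints(rc)); mm=sc(rc[0]); 
        # long-edge midpoints of short sides = ends
        e=[np.linalg.norm(bx[j]-bx[(j+1)%4]) for j in range(4)]; j=int(np.argmin(e))
        ends=[(bx[j]+bx[(j+1)%4])/2,(bx[(j+2)%4]+bx[(j+3)%4])/2]
        ends.sort(key=lambda p:p[0]); o.append((mm,ends,np.array(rc[1])/k))
    o.sort(key=lambda q:q[0][1]); return o
w=load("w1");t=load("top0")
for V in(50,58,66):
    a=bars(w,185,325,15,205,V,4); b=bars(t,90,180,135,235,V,4)
    print(V); 
    for q in a+b: print(np.round(q[0],1),np.round(q[1],1).tolist(),q[2].round(1))
    try:
        for q,qq in((a[1],b[0]),(a[0],b[1])):
            # wrist left = -y? wrist image right = +y
            print(tri(w,q[0],t,qq[0]), tri(w,q[1][0],t,qq[1][1])[0],tri(w,q[1][1],t,qq[1][0])[0])
        for z in (.066,.074):
            P=[onz(w,p,z) for q in (a[1],a[0]) for p in q[1]]
            d=P[0]+P[1]-P[2]-P[3]; print("W",z,sum(P)/4,np.linalg.norm(d)/2,np.degrees(np.arctan2(d[1],d[0])),[np.degrees(np.arctan2(*(P[i+1]-P[i])[[1,0]]))-90 for i in(0,2)],np.linalg.norm(P[0]-P[1]))
            P=[onz(t,p,z) for q in (b[0],b[1]) for p in q[1][::-1]]
            d=P[0]+P[1]-P[2]-P[3]; print("T",z,sum(P)/4,np.linalg.norm(d)/2,np.degrees(np.arctan2(d[1],d[0])),np.linalg.norm(P[0]-P[1]))
    except Exception as e: print(e)
```

```text
50
[245.5  58.5] [[236.6, 58.5], [254.4, 58.5]] [ 1.2 17.8]
[258.5 171. ] [[227.0, 169.7], [290.0, 172.3]] [63.1  6.2]
[138.5 154.9] [[121.8, 150.8], [155.2, 159.0]] [34.3  3.1]
[123.3 211.9] [[106.4, 207.7], [140.3, 216.0]] [35.   3.1]
(array([0.63955792, 0.21974093, 0.06671422]), np.float64(0.0008649067958073531)) [0.6283913  0.17652323 0.06184554] [0.64969818 0.26146422 0.07625019]
(array([0.49345638, 0.2424028 , 0.10063019]), np.float64(0.003944775511643819)) [ 0.47794747  0.2295929  -0.00389629] [0.5068741  0.24965324 0.19913596]
W 0.066 [0.56514422 0.23049205 0.066     ] 0.14903483315032406 -8.398402993578749 [np.float64(-17.59704039409415), np.float64(-15.141501109278764)] 0.08980098119135485
T 0.066 [0.56525296 0.23764826 0.066     ] 0.1544910704185801 -13.05112370534836 0.09089160611763826
W 0.074 [0.56499721 0.23049272 0.074     ] 0.1461593778445434 -8.398402993578758 [np.float64(-17.597040394094165), np.float64(-15.141501109278806)] 0.08806837477731914
T 0.074 [0.56475676 0.23532757 0.074     ] 0.15344186986363406 -13.051123705348362 0.0902743308063845
58
[254.1  55.2] [[2
[... 1440 characters left out ...]
97]
(array([0.49030377, 0.25326813, 0.06806498]), np.float64(0.0006765777822826587)) [0.47967216 0.2085265  0.06286953] [0.50091249 0.29666629 0.07557945]
W 0.066 [0.56662398 0.23563093 0.066     ] 0.15606827433090964 -12.850739311504833 [np.float64(-12.805415467061593), np.float64(-12.766019612176365)] 0.09110832440881804
T 0.066 [0.55373566 0.23721174 0.066     ] 0.13247981784981971 -14.969977236925057 0.10061628959554927
W 0.074 [0.56644842 0.23553246 0.074     ] 0.15305711688534673 -12.850739311504825 [np.float64(-12.805415467061593), np.float64(-12.766019612176336)] 0.08935049431444086
T 0.074 [0.55331768 0.23489401 0.074     ] 0.13158010307646395 -14.969977236925045 0.09993297070472784
```

Box: centre about (0.566, 0.2355), yaw -12.8°, seals about 71 mm high. Next I'll go above the lid for a second look at it.

Emit:
servo_tool(
  deltas=[
    {"slide": [-0.14,-1,0],"spin": -0.54},
    {"slide": [-0.14,-1,0],"spin": -0.54},
    {"slide": [-0.14,-1,0],"spin": 0},
    {"slide": [-0.14,-1,0],"spin": 0},
    {"slide": [-0.14,-1,0],"spin": 0},
    {"slide": [-0.14,-1,0],"spin": 0},
    {"slide": [-0.14,-1,0],"spin": 0},
    {"slide": [-0.14,-1,0],"spin": 0},
    {"slide": [-0.14,-1,0],"spin": 0},
    {"slide": [-0.14,-1,0],"spin": 0},
  ],
)

```text
time_s: 4.95
tcp_pos: [0.6242, -0.0574, 0.3175]
ee_rot: [[-0.993, 0.115, -0.018], [0.114, 0.993, 0.014], [0.02, 0.011, -1.0]]
wrist_force: [0.4, 0.1, -0.3]
gripper_width: 1.001
```

Emit:
servo_tool(
  deltas=[
    {"slide": [-0.14,-1,0],"spin": 0},
    {"slide": [-0.14,-1,0],"spin": 0},
    {"slide": [-0.14,-1,0],"spin": 0},
    {"slide": [-0.14,-1,0],"spin": 0},
    {"slide": [-0.14,-1,0],"spin": 0},
    {"slide": [-0.14,-1,0],"spin": 0},
    {"slide": [-0.14,-1,0],"spin": 0},
    {"slide": [0,0,0],"spin": 0},
    {"slide": [0,0,0],"spin": 0},
  ],
)

```text
time_s: 5.85
tcp_pos: [0.619, -0.2529, 0.3205]
ee_rot: [[-0.991, 0.13, -0.013], [0.13, 0.991, 0.013], [0.014, 0.011, -1.0]]
wrist_force: [-0.2, 0.4, -0.8]
gripper_width: 0.997
```

Run:
```python
from station import sense, optics, r
from h import *
c=optics.capture("wrist"); cv2.imwrite("pics/w2.png",c["frame"][:,:,::-1]); np.savez("pics/w2.npz",**c); s=sense();print(s["tcp_pos"],s["ee_rot"],s["time_s"])
P=[]
for b in blobs(c,(20,150,100),(34,255,255),30,(130,380,0,235)): print(b[0],b[1]); P.append(onz(c,b[0],.008)); print(P[-1])
if len(P)==2:
    d=P[1]-P[0]; print((P[0]+P[1])/2,np.linalg.norm(d),np.degrees(np.arctan2(d[1],d[0])))
```

```text
[ 0.61898514 -0.25284807  0.32063807] [[-0.99147255  0.12970616 -0.01258929]
 [ 0.12955213  0.99149549  0.01236707]
 [ 0.01408631  0.01063064 -0.99984427]] 5.9
```

View pics/w2.png

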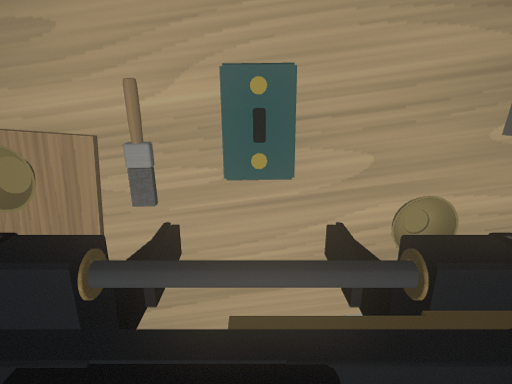

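The wrist view has the lid centred near (259,123), spots at (258,85) and (259,161). The hue or value band was too tight here, so I'll widen it.

Run:
```python
from h import *
c=load("w2");t=load("top0")
P=[];U=[]
for b in blobs(c,(18,110,90),(34,255,255),60,(220,300,60,185)): print(b[0],b[1]); P.append(onz(c,b[0],.008));U.append(b[0]); print(P[-1])
if len(P)==2:
    d=P[0]-P[1]; print((P[0]+P[1])/2,np.linalg.norm(d),np.degrees(np.arctan2(d[1],d[0])))
for u,v in zip(sorted(U,key=lambda p:-p[1]),[(310.8,165.),(305.5,206.9)]): print(tri(c,u,t,v))
```

```text
[257.9  84.9] [250, 77, 17, 17, 235]
[ 0.51270742 -0.22756749  0.008     ]
[258.6 160.9] [251, 154, 16, 15, 193]
[ 0.62859399 -0.24098416  0.008     ]
[ 0.57065071 -0.23427583  0.008     ] 0.11666064217417413 173.39603239514253
(array([ 0.62786279, -0.24057284,  0.00794893]), np.float64(0.0008372571430867444))
(array([ 0.51189869, -0.2273986 , -0.00056212]), np.float64(0.00028733894287730834))
```

Emit:
servo_tool(
  deltas=[
    {"slide": [0.95,0.18,1],"spin": -0.1},
    {"slide": [0.91,0.18,1],"spin": 0},
    {"slide": [0,0,1],"spin": 0},
    {"slide": [0,0,1],"spin": 0},
    {"slide": [0,0,1],"spin": 0},
    {"slide": [0,0,1],"spin": 0},
    {"slide": [0,0,1],"spin": 0},
    {"slide": [0,0,1],"spin": 0},
    {"slide": [0,0,0.5],"spin": 0},
    {"slide": [0,0,0],"spin": 0},
  ],
)

```text
time_s: 6.9
tcp_pos: [0.5704, -0.2279, 0.1081]
ee_rot: [[-0.994, 0.106, -0.001], [0.106, 0.994, 0.011], [0.002, 0.01, -1.0]]
wrist_force: [-0.8, 0.6, 0.9]
gripper_width: 1.005
```

Emit:
servo_tool(
  deltas=[
    {"slide": [0,-0.28,1],"spin": 0},
    {"slide": [0,0,1],"spin": 0},
    {"slide": [0,0,0.8],"spin": 0},
    {"slide": [0,0,0.4],"spin": 0},
    {"slide": [0,0,0.2],"spin": 0},
    {"slide": [0,0,0],"spin": 0},
  ],
)

```text
time_s: 7.5
tcp_pos: [0.5772, -0.2343, 0.0299]
ee_rot: [[-0.995, 0.1, 0.015], [0.1, 0.995, 0.006], [-0.015, 0.007, -1.0]]
wrist_force: [-0.5, 0.2, -0.7]
gripper_width: 1.0
```

Emit:
servo_tool(
  deltas=[
    {"slide": [0.3,0,0.4],"spin": 0.1},
    {"slide": [0,0,0.25],"spin": 0},
    {"slide": [0,0,0],"spin": 0},
  ],
)

```text
time_s: 7.8
tcp_pos: [0.5712, -0.2336, 0.0152]
ee_rot: [[-0.993, 0.115, 0.02], [0.115, 0.993, 0.005], [-0.02, 0.007, -1.0]]
wrist_force: [0.2, -1.1, -0.9]
gripper_width: 1.001
```

Emit:
servo_tool(
  deltas=[
    {"slide": [0,0,0],"spin": 0},
    {"slide": [0,0,0],"spin": 0},
    {"slide": [0,0,0],"spin": 0},
    {"slide": [0,0,0],"spin": 0},
    {"slide": [0,0,0],"spin": 0},
    {"slide": [0,0,0],"spin": 0},
    {"slide": [0,0,0],"spin": 0},
    {"slide": [0,0,0],"spin": 0},
  ],
  gripper=255,
)

```text
time_s: 8.6
tcp_pos: [0.5722, -0.2339, 0.0165]
ee_rot: [[-0.993, 0.114, 0.023], [0.115, 0.993, 0.004], [-0.022, 0.007, -1.0]]
wrist_force: [-0.3, -0.6, -0.6]
gripper_width: 0.357
```

Emit:
servo_tool(
  deltas=[
    {"slide": [0,0,-0.3],"spin": 0},
    {"slide": [0,0,-0.6],"spin": 0},
    {"slide": [0,0,-0.8],"spin": 0},
    {"slide": [0,0,-1],"spin": 0},
    {"slide": [0,0,-1],"spin": 0},
    {"slide": [0,0,-1],"spin": 0},
    {"slide": [0,0,-1],"spin": 0},
    {"slide": [0,0,-1],"spin": 0},
    {"slide": [0,0,0],"spin": 0},
  ],
)

```text
time_s: 9.5
tcp_pos: [0.5631, -0.2331, 0.186]
ee_rot: [[-0.993, 0.118, 0.008], [0.118, 0.993, 0.01], [-0.007, 0.011, -1.0]]
wrist_force: [1.2, 0.3, -2.2]
gripper_width: 0.206
```

The fingers were still closing as the lift began, so I'll check the grasp.

Run:
```python
from station import sense, optics, r
from h import *
s=sense();print(s["tcp_pos"],s["gripper_width"],s["wrist_force"],s["moment"])
for n in("scene","top"):
    c=optics.capture(n); cv2.imwrite(f"pics/{n}3.png",c["frame"][:,:,::-1]); np.savez(f"pics/{n}3.npz",**c)
a=cv2.imread("pics/scene3.png")[100:320,110:320];b=cv2.imread("pics/top3.png")[100:250,230:400]
cv2.imwrite("pics/c3.png",np.hstack([cv2.resize(a,(400,420)),cv2.resize(b,(400,420))]))
```

```text
[ 0.5630622  -0.23308497  0.18598104] 0.2064651729136654 [ 1.15942798  0.33155094 -2.16878173] [-0.08342945 -0.20078106 -0.05994809]
```

View pics/c3.png

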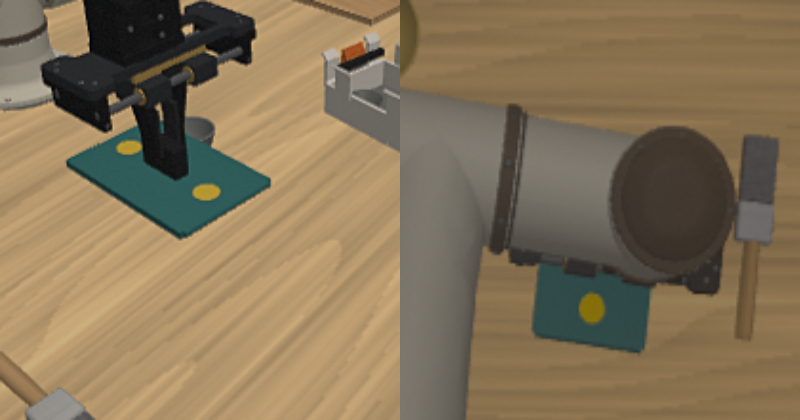

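The scene view shows the lid held level, with both spots visible. The arm hides all but the -x spot in the top view. I'll compute the lid's pose in the hand.

```bash
cat > lid.py <<'E'
from h import *
def spots(c,box,amin=15):
    return [b[0] for b in blobs(c,(18,130,90),(34,255,255),amin,box)]
E
python3 - <<'E'
from lid import *
s=load("scene3");t=load("top3")
S=spots(s,(150,260,160,230));T=spots(t,(280,345,190,240));print(S,T)
S=sorted(S,key=lambda p:p[0])
A=tri(s,S[0],t,T[0]);print(A)
a=A[0]
# far spot: on scene ray at 116mm
e,d=ray(s,S[1]); k=d@(a-e)
import numpy as np
q=(a-e)-k*d; h=np.sqrt(max(.116**2-q@q,0))
for sg in(-1,1):
    b=e+d*(k+sg*h); print(b,(a+b)/2,np.degrees(np.arctan2(*(b-a)[[1,0]])))
b=onz(s,S[1],a[2]);print("samez",b,np.linalg.norm(b-a),(a+b)/2,np.degrees(np.arctan2(*(b-a)[[1,0]])))
E
```

```text
[array([177.5, 176.9]), array([217.8, 200.3])] [array([311.1, 209.6])]
(array([ 0.50245572, -0.225186  ,  0.16316184]), np.float64(0.0005621602777482426))
[ 0.61749685 -0.24004788  0.16234816] [ 0.55997628 -0.23261694  0.162755  ] -7.361132365812072
[ 0.53548346 -0.15163912  0.07975905] [ 0.51896959 -0.18841256  0.12146044] 65.8165500195356
samez [ 0.61830486 -0.2409189   0.16316184] 0.11691256009781656 [ 0.56038029 -0.23305245  0.16316184] -7.7337428876209415
```

The fingertips sit about 23 mm above the plate, so the grip is on the upper 11 mm of the handle. It's level and secure enough, and the lid centre is about 3 mm off the TCP along tool +x. On to the box.

Emit:
servo_tool(
  deltas=[
    {"slide": [0.1,0.4,0],"spin": 0.25},
    {"slide": [0.2,0.8,0],"spin": 0.25},
    {"slide": [0.215,1,0],"spin": 0.25},
    {"slide": [0.215,1,0],"spin": 0},
    {"slide": [0.215,1,0],"spin": 0},
    {"slide": [0.215,1,0],"spin": 0},
    {"slide": [0.215,1,0],"spin": 0},
    {"slide": [0.215,1,0],"spin": 0},
    {"slide": [0.215,1,0],"spin": 0},
    {"slide": [0.215,1,0],"spin": 0},
  ],
)

```text
time_s: 10.6
tcp_pos: [0.5449, 0.0102, 0.1584]
ee_rot: [[-0.97, 0.239, -0.048], [0.238, 0.971, 0.018], [0.051, 0.005, -0.999]]
wrist_force: [0.6, 0.1, -3.2]
gripper_width: 0.2
```

Emit:
servo_tool(
  deltas=[
    {"slide": [0.215,1,0],"spin": 0},
    {"slide": [0.215,1,0],"spin": 0},
    {"slide": [0.215,1,0],"spin": 0},
    {"slide": [0.215,1,0],"spin": 0},
    {"slide": [0.215,1,0],"spin": 0},
    {"slide": [0.215,1,0],"spin": 0},
    {"slide": [0.1,0.6,0],"spin": 0},
    {"slide": [0,0,0],"spin": 0},
    {"slide": [0,0,0],"spin": 0},
  ],
)

```text
time_s: 11.5
tcp_pos: [0.538, 0.1847, 0.139]
ee_rot: [[-0.967, 0.238, -0.085], [0.239, 0.971, 0.005], [0.084, -0.016, -0.996]]
wrist_force: [-1.5, -0.5, -3.3]
gripper_width: 0.199
```

Loaded, the arm creeps: it has sunk and pitched about 5°. I'll finish the approach in few rows with compensation, then look.

Emit:
servo_tool(
  deltas=[
    {"slide": [-0.24,0.75,-0.4],"spin": -0.16},
    {"slide": [-0.24,0.75,-0.4],"spin": 0},
    {"slide": [-0.24,0.75,-0.4],"spin": 0},
  ],
)

```text
time_s: 11.8
tcp_pos: [0.5678, 0.2303, 0.1633]
ee_rot: [[-0.971, 0.221, -0.096], [0.222, 0.975, -0.0], [0.093, -0.022, -0.995]]
wrist_force: [-0.6, -0.5, -3.1]
gripper_width: 0.206
```

Run:
```python
from station import sense, optics, r
from lid import *
for n in("scene","top","wrist"):
    c=optics.capture(n); cv2.imwrite(f"pics/{n}4.png",c["frame"][:,:,::-1]); np.savez(f"pics/{n}4.npz",**c)
s=sense();print(s["tcp_pos"],s["ee_rot"].round(3).tolist(),s["gripper_width"],s["wrist_force"],s["moment"],s["time_s"])
a=cv2.imread("pics/scene4.png")[40:220,240:420];b=cv2.imread("pics/top4.png")[110:260,70:220]
cv2.imwrite("pics/c4.png",np.hstack([cv2.resize(a,(400,400)),cv2.resize(b,(400,400))]))
for n in("scene4","top4"):
  print(n,spots(load(n),None,8))
```

```text
[0.56849348 0.23111723 0.16353626] [[-0.971, 0.22, -0.094], [0.221, 0.975, 0.001], [0.092, -0.02, -0.996]] 0.20173189220471807 [-0.50695456 -0.80415172 -3.06998116] [-0.05253082 -0.21735629  0.02580479] 11.95
scene4 [array([334.4,  75. ]), array([304.3, 107.5]), array([425.5, 108.6]), array([337.3, 125.9])]
top4 [array([231.4,  97.8]), array([218.5, 115.3]), array([451.4, 124.8]), array([236.8, 109.5]), array([  4.1, 140.4]), array([130.8, 156.8]), array([459.2, 180.9]), array([116.6, 203.1])]
```

View pics/c4.png

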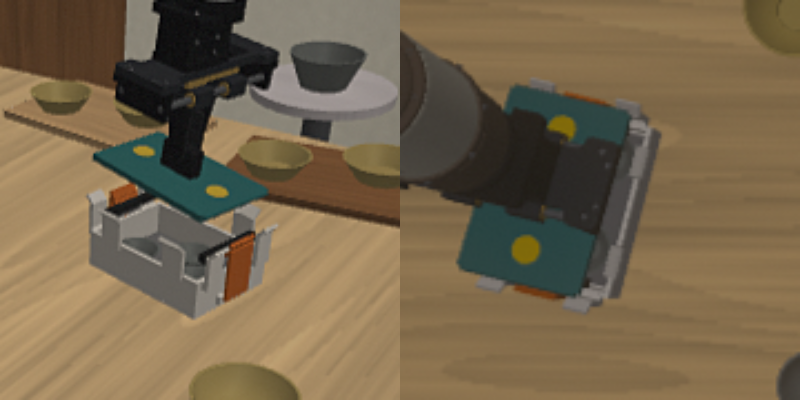

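View pics/wrist4.png

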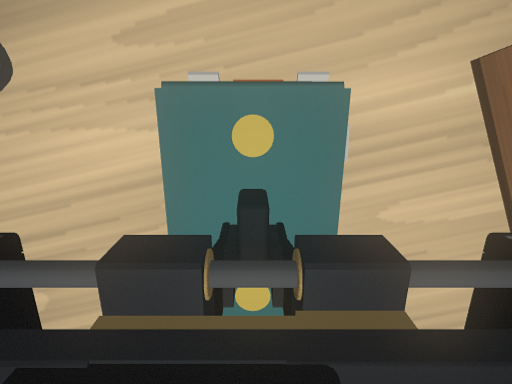

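The lid hovers over the box, spots at scene (304,107.5) and (337,126), top (116.6,203) and (131,157, partly hidden). I'll triangulate the lid's pose.

Run:
```python
from lid import *
s=load("scene4");t=load("top4")
a=tri(s,(304.3,107.5),t,(116.6,203.1));b=tri(s,(337.3,125.9),t,(130.8,156.8));print(a,b)
A,B=a[0],b[0];d=B-A;print((A+B)/2,np.linalg.norm(d),np.degrees(np.arctan2(d[1],d[0])),d[2]/.116)
e,dd=ray(s,(337.3,125.9));k=dd@(A-e);q=(A-e)-k*dd;h=np.sqrt(max(.116**2-q@q,0))
B=e+dd*(k-h);d=B-A;print(B,(A+B)/2,np.degrees(np.arctan2(d[1],d[0])),d[2]/.116)
```

```text
(array([0.50856857, 0.24535142, 0.14763175]), np.float64(0.003239047947034501)) (array([0.62324626, 0.21761888, 0.13565198]), np.float64(0.003965879998852058))
[0.56590742 0.23148515 0.14164187] 0.11858997204432452 -13.59484860780621 -0.10327390987818044
[0.61994917 0.21567045 0.13461626] [0.56425887 0.23051093 0.14112401] -14.921563681750037 -0.11220251094205441
```

```bash
cat > meas.py <<'E'
from station import sense, optics, r
from lid import *
def go(tag,near_only=False):
    C={}
    for n in("scene","top"):
        c=C[n]=optics.capture(n); cv2.imwrite(f"pics/{n}{tag}.png",c["frame"][:,:,::-1]); np.savez(f"pics/{n}{tag}.npz",**c)
    S=sorted(spots(C["scene"],(285,360,90,170),20),key=lambda p:p[0]); T=sorted(spots(C["top"],(95,160,135,230),15),key=lambda p:-p[1])
    print(S,T); s=sense();print(s["tcp_pos"].round(4),s["ee_rot"].round(3).tolist(),s["wrist_force"].round(1),s["moment"].round(2),s["time_s"])
    if len(S)==2 and len(T)==2:
        R=[tri(C["scene"],p,C["top"],q) for p,q in zip(S,T)]; A,B=R[0][0],R[1][0];d=B-A
        print(A,B,R[0][1],R[1][1]);print((A+B)/2,np.linalg.norm(d),"yaw",np.degrees(np.arctan2(d[1],d[0])),"slope",d[2]/.116)
E
python3 -c "
import meas;meas.go('5')"
```

```text
[array([304.8, 107.5]), array([337.7, 125.7])] [array([117.9, 204.5]), array([132.2, 158.2])]
[0.5673 0.2301 0.1629] [[-0.971, 0.221, -0.096], [0.222, 0.975, -0.0], [0.094, -0.022, -0.995]] [-1.  -0.7 -3.5] [-0.06 -0.32 -0.07] 12.05
[0.50758609 0.24397948 0.14730494] [0.62219588 0.21560056 0.13603431] 0.0003136740018771143 0.001110993844254633
[0.56489099 0.22979002 0.14166963] 0.11860773275041325 yaw -13.90747289655877 slope -0.09716060149421135
```

Emit:
servo_tool(
  deltas=[
    {"slide": [-0.07,0.13,0.5],"spin": -0.12},
    {"slide": [-0.07,0.13,0.5],"spin": 0},
  ],
)

```text
time_s: 12.25
tcp_pos: [0.5696, 0.2343, 0.1373]
ee_rot: [[-0.974, 0.205, -0.095], [0.206, 0.979, 0.001], [0.093, -0.019, -0.996]]
wrist_force: [-0.1, 0.1, -2.6]
gripper_width: 0.2
```

```bash
python3 -c "
import meas;meas.optics.capture('wrist');meas.optics.capture('wrist');meas.go('6')
a=meas.cv2.imread('pics/scene6.png')[80:200,260:380];b=meas.cv2.imread('pics/top6.png')[130:240,80:190]
meas.cv2.imwrite('pics/c6.png',meas.np.hstack([meas.cv2.resize(a,(400,400)),meas.cv2.resize(b,(400,400))]))"
```

```text
[array([304.5, 116.9]), array([337.2, 135.2])] [array([120.3, 204.3]), array([133.3, 158.7])]
[0.5699 0.2347 0.1377] [[-0.974, 0.204, -0.095], [0.205, 0.979, -0.0], [0.093, -0.02, -0.995]] [-0.1  0.3 -3.2] [-0.01 -0.38  0.02] 12.45
[0.50791124 0.2462362  0.11975228] [0.62301224 0.21987341 0.1085694 ] 0.001132627128884124 0.00252366501590158
[0.56546174 0.2330548  0.11416084] 0.1186098377638893 yaw -12.900537415916208 slope -0.09640415599072884
```

View pics/c6.png

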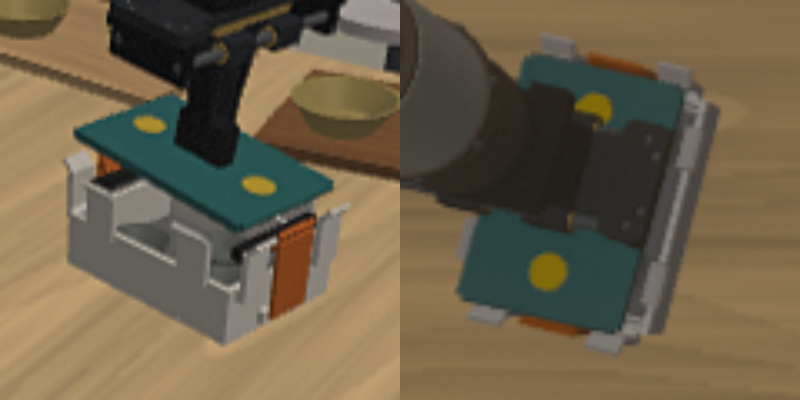

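The lid is about 1.5 mm off in y, lined up with the guides, with its +x end lower by about 0.1 rad. Lowering.

Emit:
servo_tool(
  deltas=[
    {"slide": [-0.04,0.03,0.35],"spin": 0},
    {"slide": [-0.04,0.03,0.35],"spin": 0},
  ],
)

```text
time_s: 12.65
tcp_pos: [0.5717, 0.2363, 0.1209]
ee_rot: [[-0.975, 0.204, -0.091], [0.205, 0.979, 0.002], [0.089, -0.017, -0.996]]
wrist_force: [-0.1, 0.7, -4.0]
gripper_width: 0.199
```

```bash
python3 -c "
import meas;meas.optics.capture('wrist');meas.optics.capture('wrist');meas.go('7')
a=meas.cv2.imread('pics/scene7.png')[80:200,260:380];b=meas.cv2.imread('pics/top7.png')[130:240,80:190]
meas.cv2.imwrite('pics/c7.png',meas.np.hstack([meas.cv2.resize(a,(400,400)),meas.cv2.resize(b,(400,400))]))"
```

```text
[array([305.2, 122.4]), array([334.9,  92.1]), array([337.9, 140.8])] [array([121.6, 203.5]), array([134.3, 158.7])]
[0.5717 0.2362 0.1211] [[-0.975, 0.204, -0.092], [0.204, 0.979, 0.001], [0.09, -0.018, -0.996]] [-0.1  0.1 -3. ] [-0.01 -0.3   0.01] 12.85
```

View pics/c7.png

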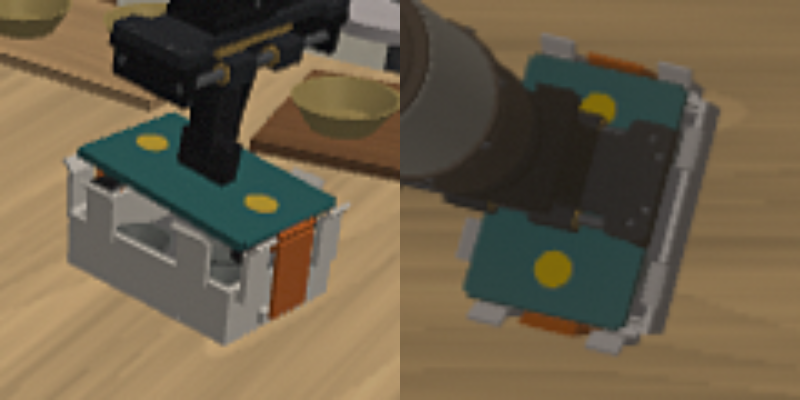

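Run:
```python
from lid import *
s=load("scene7");t=load("top7")
A,ra=tri(s,(305.2,122.4),t,(121.6,203.5));B,rb=tri(s,(337.9,140.8),t,(134.3,158.7));d=B-A;print(A,B,ra,rb,(A+B)/2,np.degrees(np.arctan2(d[1],d[0])),d[2]/.116)
u=np.array([np.cos(np.radians(-12.8)),np.sin(np.radians(-12.8)),0]);print(A+.058*u)
```

```text
[0.51015285 0.24800208 0.10356637] [0.62520536 0.22212415 0.09233279] 0.001226979633311284 0.0022277549317613757 [0.5676791  0.23506311 0.09794958] -12.67616942838886 -0.09684117063503919
[0.56671151 0.23515226 0.10356637]
```

Emit:
servo_tool(
  deltas=[
    {"slide": [0.0,0,0.25],"spin": 0},
    {"slide": [0.0,0,0.1],"spin": 0},
  ],
)

```text
time_s: 13.05
tcp_pos: [0.5704, 0.2365, 0.1139]
ee_rot: [[-0.975, 0.203, -0.092], [0.204, 0.979, 0.001], [0.09, -0.018, -0.996]]
wrist_force: [-5.4, 0.3, 3.5]
gripper_width: 0.203
```

Emit:
servo_tool(
  deltas=[
    {"slide": [0.08,0,-0.02],"spin": 0},
  ],
)

```text
time_s: 13.15
tcp_pos: [0.5692, 0.237, 0.1148]
ee_rot: [[-0.975, 0.203, -0.09], [0.204, 0.979, 0.002], [0.088, -0.017, -0.996]]
wrist_force: [1.0, -0.4, -1.9]
gripper_width: 0.204
```

```bash
python3 -c "
import meas;meas.go('8')
a=meas.cv2.imread('pics/scene8.png')[80:200,260:380];b=meas.cv2.imread('pics/top8.png')[130:240,80:190]
meas.cv2.imwrite('pics/c8.png',meas.np.hstack([meas.cv2.resize(a,(400,400),interpolation=2),meas.cv2.resize(b,(400,400))]))"
```

```text
[array([305.1, 125. ]), array([334. ,  93.8]), array([338.2, 141.1])] [array([122.2, 204.3]), array([134.2, 159.2])]
[0.5687 0.2369 0.1148] [[-0.975, 0.203, -0.091], [0.204, 0.979, 0.002], [0.089, -0.017, -0.996]] [ 0.  -0.4 -2.4] [-0.16 -0.32 -0.03] 13.25
```

View pics/c8.png

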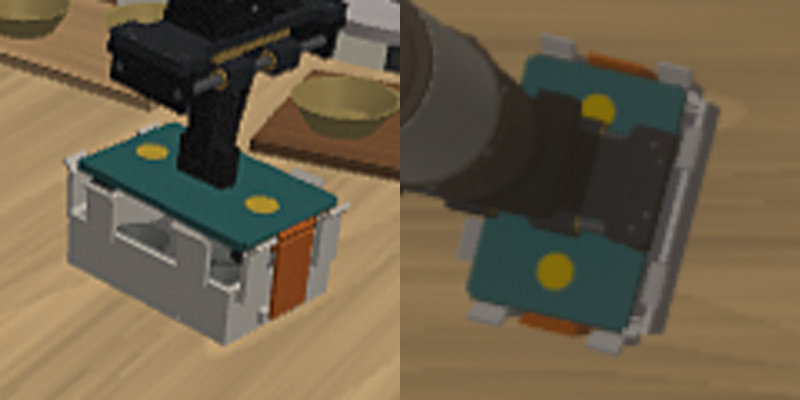

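Emit:
servo_tool(
  deltas=[
    {"slide": [0.0,0,0.2],"spin": 0},
  ],
)

```text
time_s: 13.35
tcp_pos: [0.568, 0.2365, 0.1108]
ee_rot: [[-0.975, 0.203, -0.091], [0.204, 0.979, 0.001], [0.089, -0.018, -0.996]]
wrist_force: [-5.2, -3.0, 3.7]
gripper_width: 0.201
```

Emit:
servo_tool(
  deltas=[
    {"slide": [0.0,0,0.12],"spin": 0},
  ],
)

```text
time_s: 13.45
tcp_pos: [0.567, 0.2362, 0.1085]
ee_rot: [[-0.975, 0.203, -0.092], [0.203, 0.979, 0.0], [0.09, -0.019, -0.996]]
wrist_force: [-6.7, -0.5, 12.3]
gripper_width: 0.204
```

```bash
cat > tr.py <<'E'
from lid import *
def go(tag):
    s=load("scene"+tag);t=load("top"+tag)
    S=sorted(spots(s,(285,360,105,175),20),key=lambda p:p[0]); T=sorted(spots(t,(95,160,135,230),15),key=lambda p:-p[1]);print(S,T)
    R=[tri(s,p,t,q) for p,q in zip(S,T)]; A,B=R[0][0],R[1][0];d=B-A
    print(A,B,R[0][1],R[1][1]);print((A+B)/2,np.linalg.norm(d),"yaw",np.degrees(np.arctan2(d[1],d[0])),"slope",d[2]/.116)
E
python3 -c "
import tr;tr.go('8')
import meas;meas.go('9');tr.go('9')
a=meas.cv2.imread('pics/scene9.png')[80:200,260:380];b=meas.cv2.imread('pics/top9.png')[130:240,80:190]
meas.cv2.imwrite('pics/c9.png',meas.np.hstack([meas.cv2.resize(a,(400,400),interpolation=2),meas.cv2.resize(b,(400,400))]))"
```

```text
[array([305.1, 125. ]), array([338.2, 141.1])] [array([122.2, 204.3]), array([134.2, 159.2])]
[0.50877626 0.24948227 0.09481435] [0.62476363 0.22326527 0.09069961] 0.0006171847445329909 0.001442892846713702
[0.56676995 0.23637377 0.09275698] 0.1189845884268054 yaw -12.736720581168084 slope -0.035471934019331144
[array([304.9, 128.5]), array([333.1,  96.2]), array([338.2, 141.6])] [array([123.5, 204.1]), array([134.4, 159.4])]
[0.5672 0.2363 0.109 ] [[-0.975, 0.202, -0.092], [0.203, 0.979, 0.0], [0.09, -0.018, -0.996]] [-4.3 -1.4  5.8] [-0.33  1.24  0.03] 13.55
[array([304.9, 128.5]), array([338.2, 141.6])] [array([123.5, 204.1]), array([134.4, 159.4])]
[0.50928526 0.24911494 0.08465335] [0.62463567 0.2233108  0.08915735] 0.0008775829358416044 0.001203117370967341
[0.56696047 0.23621287 0.08690535] 0.11828717419173003 yaw -12.609585574176972 slope 0.03882755377218736
```

View pics/c9.png

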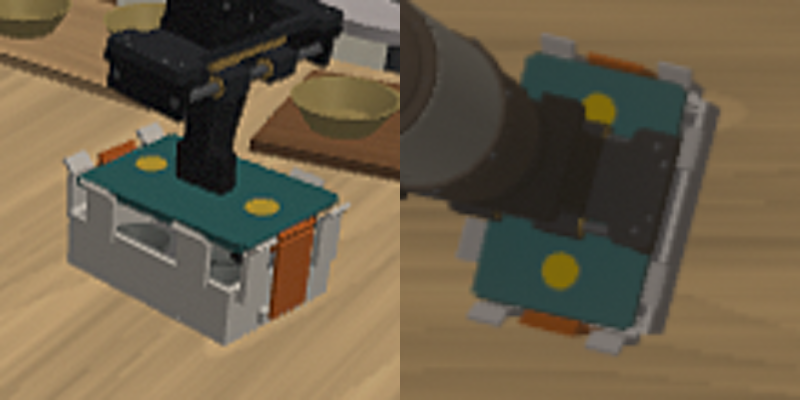

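The -x end is down to about seat height, but the +x end is hung up about 7 mm high on its end guide. The lid is roughly 2 mm too far in +x, so I'll ease it back toward -x.

Emit:
servo_tool(
  deltas=[
    {"slide": [0.14,0,-0.08],"spin": 0},
  ],
)

```text
time_s: 13.65
tcp_pos: [0.5645, 0.2372, 0.1111]
ee_rot: [[-0.975, 0.203, -0.09], [0.203, 0.979, 0.001], [0.089, -0.017, -0.996]]
wrist_force: [-0.6, -0.4, -2.6]
gripper_width: 0.206
```

```bash
python3 -c "
import meas;meas.go('10')
import tr;tr.go('10')"
```

```text
[array([304.2, 127.2]), array([332.3,  94.8]), array([337.2, 140.8])] [array([122.8, 205.5]), array([133.8, 160.7])]
[0.5638 0.2373 0.111 ] [[-0.975, 0.202, -0.091], [0.203, 0.979, 0.001], [0.09, -0.018, -0.996]] [ 0.6  0.3 -3.7] [-0.03 -0.33  0.02] 13.75
[array([304.2, 127.2]), array([337.2, 140.8])] [array([122.8, 205.5]), array([133.8, 160.7])]
[0.50587064 0.25021847 0.08715916] [0.62111298 0.22449987 0.08993826] 0.0005718554404878024 0.001250402413379666
[0.56349181 0.23735917 0.08854871] 0.11810997198022098 yaw -12.580526805451193 slope 0.02395778256327362
```

Emit:
servo_tool(
  deltas=[
    {"slide": [-0.06,-0.04,0.2],"spin": 0},
  ],
)

```text
time_s: 13.85
tcp_pos: [0.5646, 0.2357, 0.1071]
ee_rot: [[-0.975, 0.201, -0.091], [0.202, 0.979, -0.0], [0.09, -0.019, -0.996]]
wrist_force: [-6.9, -2.6, 17.0]
gripper_width: 0.206
```

```bash
python3 -c "
import meas;meas.go('11')
import tr;tr.go('11')"
```

```text
[array([304. , 128.5]), array([331.8,  96.7]), array([336.9, 142. ])] [array([123.5, 205.1]), array([134.6, 160.3])]
[0.5647 0.2357 0.1073] [[-0.975, 0.202, -0.091], [0.202, 0.979, 0.0], [0.089, -0.018, -0.996]] [-3.4 -1.8  7.6] [-0.29  0.94  0.01] 13.95
[array([304. , 128.5]), array([336.9, 142. ])] [array([123.5, 205.1]), array([134.6, 160.3])]
[0.50659924 0.24915219 0.08393644] [0.62198986 0.22282178 0.08756202] 0.0010290232250416943 0.0017953721820479554
[0.56429455 0.23598698 0.08574923] 0.11841212106320122 yaw -12.853960921122054 slope 0.031255013179957394
```

Emit:
servo_tool(
  deltas=[
    {"slide": [0,0,0],"spin": 0},
    {"slide": [0,0,0],"spin": 0},
    {"slide": [0,0,0],"spin": 0},
    {"slide": [0,0,0],"spin": 0},
  ],
  gripper=100,
)

```text
time_s: 14.35
tcp_pos: [0.5663, 0.2362, 0.1073]
ee_rot: [[-0.976, 0.201, -0.088], [0.202, 0.979, 0.002], [0.086, -0.016, -0.996]]
wrist_force: [-0.5, -0.5, -0.5]
gripper_width: 0.482
```

```bash
python3 -c "
import meas;meas.go('12')
import tr;tr.go('12')
a=meas.cv2.imread('pics/scene12.png')[80:200,260:380];b=meas.cv2.imread('pics/top12.png')[130:240,80:190]
meas.cv2.imwrite('pics/c12.png',meas.np.hstack([meas.cv2.resize(a,(400,400),interpolation=2),meas.cv2.resize(b,(400,400))]))"
```

```text
[array([304.1, 127.9]), array([329.4,  97.8]), array([337.2, 142. ])] [array([123.4, 205.1]), array([134.6, 160.2])]
[0.5662 0.2362 0.1072] [[-0.976, 0.201, -0.088], [0.202, 0.979, 0.001], [0.087, -0.016, -0.996]] [-0.3 -0.6  0.6] [-0.05 -0.25  0.03] 14.45
[array([304.1, 127.9]), array([337.2, 142. ])] [array([123.4, 205.1]), array([134.6, 160.2])]
[0.50671823 0.24894821 0.08582112] [0.6224713  0.22298075 0.08758013] 0.0008460404150542984 0.0015309367234140334
[0.56459476 0.23596448 0.08670062] 0.11864305749606595 yaw -12.644107337102225 slope 0.015163913543647009
```

View pics/c12.png

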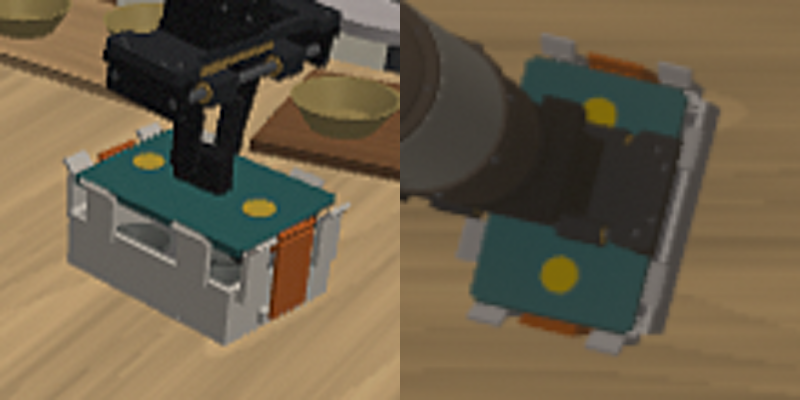

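Emit:
servo_tool(
  deltas=[
    {"slide": [0,0,-0.5],"spin": 0},
    {"slide": [0,0,-1],"spin": 0},
    {"slide": [0,0,-1],"spin": 0},
    {"slide": [-0.5,0,-1],"spin": 0},
    {"slide": [-1,0,-1],"spin": 0},
    {"slide": [-1,0,0],"spin": 0},
    {"slide": [0,0,0],"spin": 0},
  ],
  gripper=255,
)

```text
time_s: 15.15
tcp_pos: [0.6397, 0.223, 0.2236]
ee_rot: [[-0.976, 0.199, -0.084], [0.2, 0.98, 0.001], [0.083, -0.016, -0.996]]
wrist_force: [-0.7, -0.4, -0.0]
gripper_width: 0.062
```

```bash
python3 -c "
import meas;c=meas.optics.capture('wrist');meas.np.savez('pics/w13.npz',**c);meas.cv2.imwrite('pics/w13.png',c['frame'][:,:,::-1]);meas.go('13')
import tr;tr.go('13')
a=meas.cv2.imread('pics/scene13.png')[80:200,260:380];b=meas.cv2.imread('pics/top13.png')[130:240,80:190]
meas.cv2.imwrite('pics/c13.png',meas.np.hstack([meas.cv2.resize(a,(400,400),interpolation=2),meas.cv2.resize(b,(400,400))]))"
```

```text
[array([304.1, 127.9]), array([337.2, 142. ])] [array([123.4, 205.1]), array([133.1, 163. ])]
[0.6375 0.2236 0.224 ] [[-0.977, 0.198, -0.085], [0.198, 0.98, 0.001], [0.083, -0.016, -0.996]] [ 0.6 -0.9 -0.7] [ 0.02 -0.17 -0.01] 15.3
[0.50671823 0.24894821 0.08582112] [0.61738933 0.22913039 0.08307965] 0.0008460404150542984 0.0005474245152918697
[0.56205378 0.2390393  0.08445038] 0.11246490335946067 yaw -10.152322142532487 slope -0.023633315315200947
[array([304.1, 127.9]), array([337.2, 142. ])] [array([123.4, 205.1]), array([133.1, 163. ])]
[0.50671823 0.24894821 0.08582112] [0.61738933 0.22913039 0.08307965] 0.0008460404150542984 0.0005474245152918697
[0.56205378 0.2390393  0.08445038] 0.11246490335946067 yaw -10.152322142532487 slope -0.023633315315200947
```

View pics/c13.png

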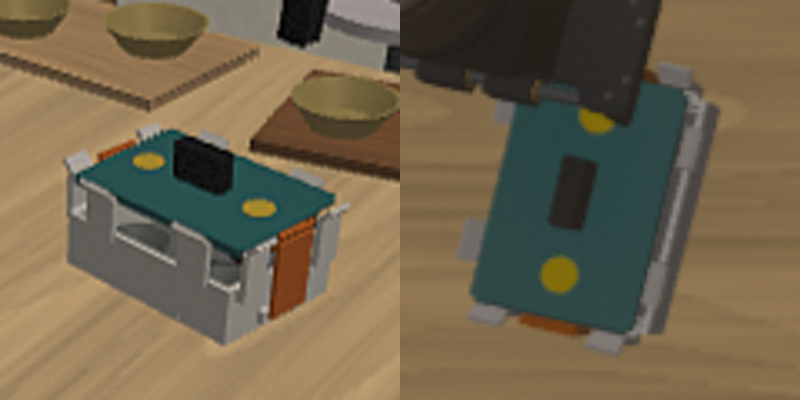

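View pics/w13.png

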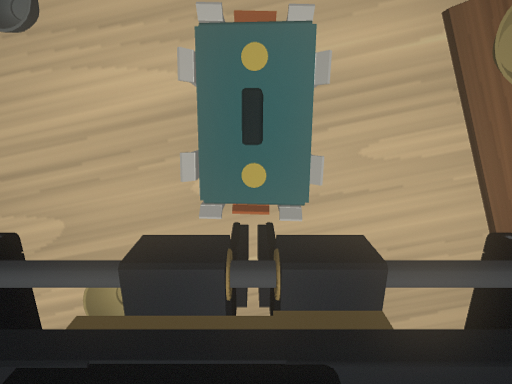

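The wrist view shows the lid square between all the guides, spots at about (254,56) and (254,175). I'll combine wrist and scene for heights.

Run:
```python
from lid import *
w=load("w13");s=load("scene13")
W=sorted(spots(w,(220,290,30,195),80),key=lambda p:p[1]);print(W)
S=[(304.1,127.9),(337.2,142.)]
R=[tri(w,a,s,b) for a,b in zip(W,S)];print(R);A,B=R[0][0],R[1][0];d=B-A;print((A+B)/2,np.linalg.norm(d),np.degrees(np.arctan2(d[1],d[0])),d[2])
for z in(.082,):
  for c,(p,q) in((w,W),(s,S)):
    A,B=onz(c,p,z),onz(c,q,z);d=B-A;print((A+B)/2,np.linalg.norm(d),np.degrees(np.arctan2(d[1],d[0])))
```

```text
[array([254.1,  56. ]), array([253.4, 174.9])]
[(array([0.5076808 , 0.24821517, 0.08585656]), np.float64(0.0013270309341907266)), (array([0.62143706, 0.22453564, 0.08635642]), np.float64(0.001204403307848004))]
[0.56455893 0.23637541 0.08610649] 0.1161957620249192 -11.758782396883086 0.0004998572868289974
[0.56560495 0.23689771 0.082     ] 0.11756354745081717 -11.76768828942214
[0.55948357 0.24342415 0.082     ] 0.11709143045720104 -11.657928779624957
```

The lid lies level and centred, about (0.565, 0.236), so it is resting loosely. Next, spot_2: descend with shut fingers.

Emit:
servo_tool(
  deltas=[
    {"slide": [0.2,0,1],"spin": 0},
    {"slide": [0,0,1],"spin": 0},
    {"slide": [0,0,1],"spin": 0},
    {"slide": [0,0,1],"spin": 0},
    {"slide": [0,0,0.4],"spin": 0},
    {"slide": [0,0,0],"spin": 0},
  ],
  gripper=255,
)

```text
time_s: 15.9
tcp_pos: [0.6182, 0.2262, 0.1139]
ee_rot: [[-0.977, 0.193, -0.085], [0.194, 0.981, 0.001], [0.083, -0.016, -0.996]]
wrist_force: [0.0, -0.7, 0.5]
gripper_width: 0.007
```

Emit:
servo_tool(
  deltas=[
    {"slide": [-0.2,0,0.4],"spin": 0},
    {"slide": [0,0,0.3],"spin": 0},
    {"slide": [0,0,0],"spin": 0},
  ],
)

```text
time_s: 16.2
tcp_pos: [0.623, 0.2261, 0.0976]
ee_rot: [[-0.978, 0.192, -0.081], [0.193, 0.981, 0.002], [0.08, -0.013, -0.997]]
wrist_force: [-0.1, -0.4, 0.0]
gripper_width: 0.008
```

Now 2 mm steps downward, reading the force each time.

Emit:
servo_tool(
  deltas=[
    {"slide": [0,0,0.16],"spin": 0},
    {"slide": [0,0,0.12],"spin": 0},
  ],
)

```text
time_s: 16.4
tcp_pos: [0.6235, 0.2265, 0.0917]
ee_rot: [[-0.978, 0.192, -0.078], [0.193, 0.981, 0.003], [0.077, -0.012, -0.997]]
wrist_force: [1.0, -0.4, -0.8]
gripper_width: 0.002
```

Emit:
servo_tool(
  deltas=[
    {"slide": [0,0,0.1],"spin": 0},
  ],
)

```text
time_s: 16.5
tcp_pos: [0.6235, 0.2265, 0.0893]
ee_rot: [[-0.978, 0.192, -0.077], [0.193, 0.981, 0.004], [0.077, -0.011, -0.997]]
wrist_force: [-0.7, 0.3, 0.2]
gripper_width: 0.004
```

Emit:
servo_tool(
  deltas=[
    {"slide": [0,0,0.08],"spin": 0},
  ],
)

```text
time_s: 16.6
tcp_pos: [0.6233, 0.2265, 0.0872]
ee_rot: [[-0.978, 0.192, -0.077], [0.193, 0.981, 0.004], [0.077, -0.011, -0.997]]
wrist_force: [0.4, 0.6, -0.8]
gripper_width: 0.004
```

Emit:
servo_tool(
  deltas=[
    {"slide": [0,0,0.08],"spin": 0},
  ],
)

```text
time_s: 16.7
tcp_pos: [0.6234, 0.2265, 0.0856]
ee_rot: [[-0.978, 0.192, -0.077], [0.192, 0.981, 0.004], [0.076, -0.011, -0.997]]
wrist_force: [-0.7, -0.4, 4.6]
gripper_width: 0.003
```

Emit:
servo_tool(
  deltas=[
    {"slide": [0,0,0.08],"spin": 0},
  ],
)

```text
time_s: 16.8
tcp_pos: [0.6236, 0.2264, 0.0846]
ee_rot: [[-0.979, 0.192, -0.076], [0.192, 0.981, 0.003], [0.075, -0.011, -0.997]]
wrist_force: [-1.3, -0.3, 6.8]
gripper_width: 0.005
```

Emit:
servo_tool(
  deltas=[
    {"slide": [0,0,0.08],"spin": 0},
  ],
)

```text
time_s: 16.9
tcp_pos: [0.6237, 0.2263, 0.0839]
ee_rot: [[-0.979, 0.191, -0.075], [0.191, 0.981, 0.003], [0.074, -0.011, -0.997]]
wrist_force: [-1.8, -1.2, 6.2]
gripper_width: 0.003
```

Emit:
servo_tool(
  deltas=[
    {"slide": [0,0,0.08],"spin": 0},
  ],
)

```text
time_s: 17.0
tcp_pos: [0.6237, 0.2262, 0.0836]
ee_rot: [[-0.979, 0.19, -0.074], [0.191, 0.982, 0.003], [0.073, -0.011, -0.997]]
wrist_force: [-3.6, -0.9, 9.2]
gripper_width: 0.005
```

Emit:
servo_tool(
  deltas=[
    {"slide": [0,0,0.08],"spin": 0},
  ],
)

```text
time_s: 17.1
tcp_pos: [0.6237, 0.2262, 0.0836]
ee_rot: [[-0.979, 0.19, -0.073], [0.19, 0.982, 0.003], [0.072, -0.011, -0.997]]
wrist_force: [-3.3, 0.3, 8.8]
gripper_width: 0.004
```

Emit:
servo_tool(
  deltas=[
    {"slide": [0,0,0.12],"spin": 0},
  ],
)

```text
time_s: 17.2
tcp_pos: [0.6237, 0.2262, 0.0832]
ee_rot: [[-0.979, 0.189, -0.072], [0.189, 0.982, 0.003], [0.071, -0.011, -0.997]]
wrist_force: [-4.0, -1.0, 12.5]
gripper_width: 0.005
```

Emit:
servo_tool(
  deltas=[
    {"slide": [0,0,0.12],"spin": 0},
  ],
)

```text
time_s: 17.3
tcp_pos: [0.6237, 0.2262, 0.0832]
ee_rot: [[-0.98, 0.188, -0.07], [0.188, 0.982, 0.002], [0.07, -0.011, -0.998]]
wrist_force: [-4.5, 0.1, 12.3]
gripper_width: 0.006
```

Emit:
servo_tool(
  deltas=[
    {"slide": [0,0,0.15],"spin": 0},
  ],
)

```text
time_s: 17.4
tcp_pos: [0.6238, 0.2262, 0.083]
ee_rot: [[-0.98, 0.186, -0.069], [0.187, 0.982, 0.002], [0.068, -0.011, -0.998]]
wrist_force: [-5.6, -1.6, 15.4]
gripper_width: 0.007
```

```bash
python3 -c "
import meas;c=meas.optics.capture('wrist');meas.np.savez('pics/w14.npz',**c);meas.cv2.imwrite('pics/w14.png',c['frame'][:,:,::-1]);meas.go('14')
print(meas.sense()['wrist_force'])
a=meas.cv2.imread('pics/scene14.png')[100:180,275:365]
meas.cv2.imwrite('pics/c14.png',meas.cv2.resize(a,(675,600),interpolation=2))"
```

```text
[array([304. , 127.6]), array([352.6, 111.2])] [array([123.4, 204.9])]
[0.6237 0.2262 0.083 ] [[-0.98, 0.186, -0.069], [0.187, 0.982, 0.002], [0.068, -0.011, -0.998]] [-4.1 -0.3 12.1] [-0.27  1.55  0.01] 17.55
[-4.06909812 -0.28491427 12.14576318]
```

View pics/c14.png

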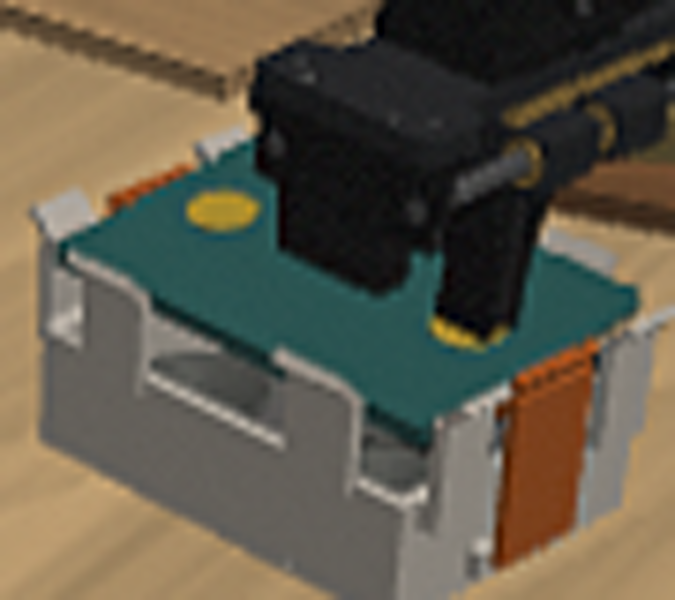

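View pics/w14.png

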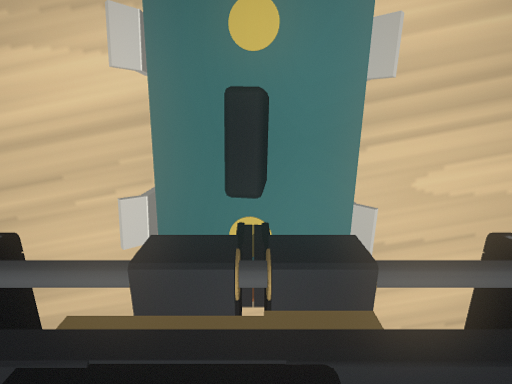

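The lid lies inside all the guides, and the fingers are on the +x disc. The force is about 12 N, so I'll keep raising it in steps.

Emit:
servo_tool(
  deltas=[
    {"slide": [0,0,0.18],"spin": 0},
  ],
)

```text
time_s: 17.65
tcp_pos: [0.6238, 0.2262, 0.0827]
ee_rot: [[-0.981, 0.185, -0.067], [0.185, 0.983, 0.002], [0.066, -0.01, -0.998]]
wrist_force: [-6.5, -1.3, 17.7]
gripper_width: 0.009
```

Emit:
servo_tool(
  deltas=[
    {"slide": [0,0,0.2],"spin": 0},
  ],
)

```text
time_s: 17.75
tcp_pos: [0.6238, 0.2262, 0.0824]
ee_rot: [[-0.981, 0.183, -0.064], [0.184, 0.983, 0.002], [0.064, -0.01, -0.998]]
wrist_force: [-6.8, -1.3, 18.4]
gripper_width: 0.005
```

Emit:
servo_tool(
  deltas=[
    {"slide": [0,0,0.22],"spin": 0},
  ],
)

```text
time_s: 17.85
tcp_pos: [0.6238, 0.2261, 0.082]
ee_rot: [[-0.981, 0.181, -0.062], [0.182, 0.983, 0.001], [0.061, -0.01, -0.998]]
wrist_force: [-7.2, -2.2, 20.8]
gripper_width: 0.001
```

Emit:
servo_tool(
  deltas=[
    {"slide": [0,0,0.24],"spin": 0},
  ],
)

```text
time_s: 17.95
tcp_pos: [0.6238, 0.2261, 0.0815]
ee_rot: [[-0.982, 0.18, -0.059], [0.18, 0.984, 0.001], [0.059, -0.01, -0.998]]
wrist_force: [-8.0, -2.1, 22.0]
gripper_width: 0.004
```

Emit:
servo_tool(
  deltas=[
    {"slide": [0,0,0.26],"spin": 0},
  ],
)

```text
time_s: 18.05
tcp_pos: [0.6238, 0.2261, 0.081]
ee_rot: [[-0.983, 0.177, -0.057], [0.178, 0.984, 0.0], [0.056, -0.01, -0.998]]
wrist_force: [-10.4, -2.0, 24.1]
gripper_width: 0.004
```

Emit:
servo_tool(
  deltas=[
    {"slide": [0.08,0.02,0.24],"spin": 0},
  ],
)

```text
time_s: 18.15
tcp_pos: [0.6234, 0.2264, 0.0811]
ee_rot: [[-0.983, 0.175, -0.051], [0.176, 0.984, -0.0], [0.05, -0.009, -0.999]]
wrist_force: [-1.8, -5.5, 17.8]
gripper_width: 0.003
```

Emit:
servo_tool(
  deltas=[
    {"slide": [0.1,0.02,0.26],"spin": 0},
  ],
)

```text
time_s: 18.25
tcp_pos: [0.6234, 0.2265, 0.0809]
ee_rot: [[-0.984, 0.173, -0.044], [0.174, 0.985, -0.001], [0.043, -0.009, -0.999]]
wrist_force: [-1.9, -5.7, 19.4]
gripper_width: 0.005
```

Emit:
servo_tool(
  deltas=[
    {"slide": [0.1,-0.03,0.3],"spin": 0},
  ],
)

```text
time_s: 18.35
tcp_pos: [0.6234, 0.2262, 0.0805]
ee_rot: [[-0.985, 0.171, -0.035], [0.171, 0.985, -0.0], [0.034, -0.006, -0.999]]
wrist_force: [-5.8, -1.7, 23.5]
gripper_width: 0.003
```

Emit:
servo_tool(
  deltas=[
    {"slide": [0.1,-0.03,0.34],"spin": 0},
  ],
)

```text
time_s: 18.45
tcp_pos: [0.6235, 0.2262, 0.0796]
ee_rot: [[-0.985, 0.169, -0.026], [0.169, 0.986, 0.001], [0.026, -0.003, -1.0]]
wrist_force: [-5.4, -1.9, 23.5]
gripper_width: 0.005
```

Emit:
servo_tool(
  deltas=[
    {"slide": [0.1,-0.02,0.34],"spin": 0},
  ],
)

```text
time_s: 18.55
tcp_pos: [0.6235, 0.2263, 0.078]
ee_rot: [[-0.986, 0.167, -0.018], [0.167, 0.986, 0.002], [0.018, -0.001, -1.0]]
wrist_force: [-2.8, -4.4, 12.7]
gripper_width: 0.009
```

Emit:
servo_tool(
  deltas=[
    {"slide": [0.1,-0.02,0.34],"spin": 0},
  ],
)

```text
time_s: 18.65
tcp_pos: [0.623, 0.2268, 0.073]
ee_rot: [[-0.986, 0.166, -0.011], [0.166, 0.986, 0.005], [0.012, 0.003, -1.0]]
wrist_force: [1.9, -1.4, 3.0]
gripper_width: 0.004
```

Click felt at the +x end: the force fell from 23.5 to 3 N as the tip went from z 0.0796 to 0.073. I'm stopping there, lifting off and moving over to spot_1.

Emit:
servo_tool(
  deltas=[
    {"slide": [0,0,-0.4],"spin": 0},
    {"slide": [0,0,-1],"spin": 0},
    {"slide": [0,0,-1],"spin": 0},
    {"slide": [0,0,-0.8],"spin": 0},
    {"slide": [0.9,0,0],"spin": 0},
    {"slide": [1,0.05,0],"spin": 0},
    {"slide": [1,0.05,0],"spin": 0},
    {"slide": [1,0,0],"spin": 0},
    {"slide": [0.8,0,0],"spin": 0},
    {"slide": [0,0,0],"spin": 0},
  ],
)

```text
time_s: 19.65
tcp_pos: [0.5033, 0.2487, 0.1586]
ee_rot: [[-0.985, 0.169, -0.017], [0.169, 0.986, 0.004], [0.018, 0.001, -1.0]]
wrist_force: [0.3, 0.1, 0.1]
gripper_width: 0.004
```

```bash
python3 -c "
import meas
meas.go('15')
a=meas.cv2.imread('pics/scene15.png')[100:180,275:365]
meas.cv2.imwrite('pics/c15.png',meas.cv2.resize(a,(675,600),interpolation=2))"
```

```text
[array([304.1, 128.3]), array([336.1, 146.3])] [array([135.5, 162.3])]
[0.5055 0.2489 0.1587] [[-0.985, 0.17, -0.015], [0.17, 0.985, 0.005], [0.016, 0.002, -1.0]] [0.6 0.2 0.2] [-0.06 -0.13 -0.03] 19.75
```

View pics/c15.png

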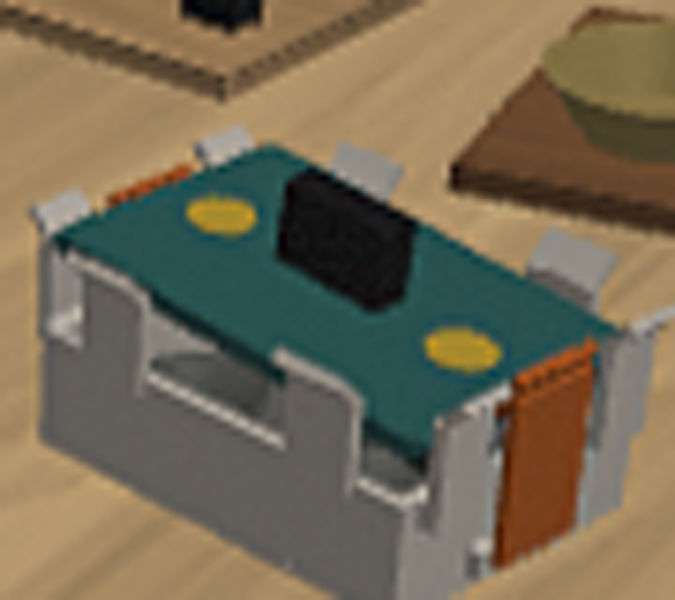

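The +x end sits under its orange clip. Descending on spot_1.

Emit:
servo_tool(
  deltas=[
    {"slide": [-0.1,0,1],"spin": 0},
    {"slide": [0,0,1],"spin": 0},
    {"slide": [0,0,0.5],"spin": 0},
    {"slide": [0,0,0],"spin": 0},
  ],
)

```text
time_s: 20.15
tcp_pos: [0.5118, 0.2494, 0.0951]
ee_rot: [[-0.985, 0.172, -0.012], [0.172, 0.985, 0.007], [0.013, 0.005, -1.0]]
wrist_force: [-0.8, -0.1, -0.4]
gripper_width: 0.002
```

Run:
```python
from lid import *
print(tri(load("scene15"),(336.1,146.3),load("top15"),(135.5,162.3)))
```

```text
(array([0.61913036, 0.22487074, 0.07319652]), np.float64(0.0009370443557754314))
```

Emit:
servo_tool(
  deltas=[
    {"slide": [0.14,-0.02,0.16],"spin": 0},
    {"slide": [0,0,0.1],"spin": 0},
  ],
)

```text
time_s: 20.35
tcp_pos: [0.5098, 0.2497, 0.0888]
ee_rot: [[-0.985, 0.173, -0.011], [0.173, 0.985, 0.007], [0.012, 0.005, -1.0]]
wrist_force: [-0.1, -0.6, -1.4]
gripper_width: 0.006
```

Emit:
servo_tool(
  deltas=[
    {"slide": [0,0,0.1],"spin": 0},
  ],
)

```text
time_s: 20.45
tcp_pos: [0.5103, 0.25, 0.0867]
ee_rot: [[-0.985, 0.173, -0.01], [0.173, 0.985, 0.008], [0.011, 0.006, -1.0]]
wrist_force: [0.8, 0.4, 0.1]
gripper_width: 0.002
```

Emit:
servo_tool(
  deltas=[
    {"slide": [0,0,0.1],"spin": 0},
  ],
)

```text
time_s: 20.55
tcp_pos: [0.5106, 0.2503, 0.0846]
ee_rot: [[-0.985, 0.173, -0.009], [0.173, 0.985, 0.009], [0.01, 0.007, -1.0]]
wrist_force: [0.1, -0.7, -0.0]
gripper_width: 0.006
```

Emit:
servo_tool(
  deltas=[
    {"slide": [0,0,0.12],"spin": 0},
  ],
)

```text
time_s: 20.65
tcp_pos: [0.5112, 0.2507, 0.0823]
ee_rot: [[-0.985, 0.173, -0.007], [0.173, 0.985, 0.009], [0.009, 0.008, -1.0]]
wrist_force: [-0.9, -0.2, 2.1]
gripper_width: 0.005
```

Emit:
servo_tool(
  deltas=[
    {"slide": [0.02,-0.02,0.12],"spin": 0},
  ],
)

```text
time_s: 20.75
tcp_pos: [0.5115, 0.2508, 0.0805]
ee_rot: [[-0.985, 0.172, -0.005], [0.172, 0.985, 0.011], [0.006, 0.01, -1.0]]
wrist_force: [-0.7, -0.5, 8.8]
gripper_width: 0.009
```

Emit:
servo_tool(
  deltas=[
    {"slide": [0.02,-0.02,0.14],"spin": 0},
  ],
)

```text
time_s: 20.85
tcp_pos: [0.5123, 0.251, 0.0789]
ee_rot: [[-0.985, 0.17, -0.001], [0.17, 0.985, 0.012], [0.003, 0.011, -1.0]]
wrist_force: [0.4, -1.5, 9.6]
gripper_width: 0.009
```

Emit:
servo_tool(
  deltas=[
    {"slide": [0.03,-0.02,0.16],"spin": 0},
  ],
)

```text
time_s: 20.95
tcp_pos: [0.513, 0.251, 0.0773]
ee_rot: [[-0.986, 0.169, 0.002], [0.169, 0.986, 0.012], [-0.0, 0.012, -1.0]]
wrist_force: [-1.2, -3.6, 13.2]
gripper_width: 0.005
```

Emit:
servo_tool(
  deltas=[
    {"slide": [0.06,-0.04,0.18],"spin": 0},
  ],
)

```text
time_s: 21.05
tcp_pos: [0.5135, 0.2508, 0.0757]
ee_rot: [[-0.986, 0.167, 0.008], [0.167, 0.986, 0.014], [-0.005, 0.015, -1.0]]
wrist_force: [-0.6, -3.5, 13.3]
gripper_width: 0.004
```

Emit:
servo_tool(
  deltas=[
    {"slide": [0.06,-0.04,0.2],"spin": 0},
  ],
)

```text
time_s: 21.15
tcp_pos: [0.5143, 0.2507, 0.074]
ee_rot: [[-0.986, 0.165, 0.013], [0.165, 0.986, 0.015], [-0.011, 0.017, -1.0]]
wrist_force: [0.0, -3.9, 14.6]
gripper_width: 0.004
```

Emit:
servo_tool(
  deltas=[
    {"slide": [0.06,-0.04,0.22],"spin": 0},
  ],
)

```text
time_s: 21.25
tcp_pos: [0.5142, 0.2506, 0.0712]
ee_rot: [[-0.986, 0.164, 0.017], [0.164, 0.986, 0.017], [-0.014, 0.02, -1.0]]
wrist_force: [-1.0, -0.0, 4.9]
gripper_width: 0.005
```

Click at the -x end: 14.6 to 4.9 N. One gentle row to confirm it has gone past, then lift off.

Emit:
servo_tool(
  deltas=[
    {"slide": [0,0,0.08],"spin": 0},
  ],
)

```text
time_s: 21.35
tcp_pos: [0.5144, 0.2507, 0.0698]
ee_rot: [[-0.986, 0.164, 0.019], [0.164, 0.986, 0.018], [-0.015, 0.021, -1.0]]
wrist_force: [-0.2, 0.1, 0.1]
gripper_width: 0.006
```

Emit:
servo_tool(
  deltas=[
    {"slide": [0,0,-0.4],"spin": 0},
    {"slide": [0,0,-1],"spin": 0},
    {"slide": [0,0,-1],"spin": 0},
    {"slide": [0,0,-1],"spin": 0},
    {"slide": [0,-1,-1],"spin": 0},
    {"slide": [0,-1,-1],"spin": 0},
    {"slide": [0,-1,0],"spin": 0},
    {"slide": [0,-1,0],"spin": 0},
    {"slide": [0,-1,0],"spin": 0},
    {"slide": [0,-1,0],"spin": 0},
  ],
)

```text
time_s: 22.35
tcp_pos: [0.4868, 0.098, 0.2111]
ee_rot: [[-0.987, 0.158, 0.021], [0.158, 0.987, 0.018], [-0.017, 0.021, -1.0]]
wrist_force: [-0.2, 0.4, 0.8]
gripper_width: 0.001
```

Emit:
servo_tool(
  deltas=[
    {"slide": [0,-1,0],"spin": 0},
    {"slide": [0,-1,0],"spin": 0},
    {"slide": [0,0,0],"spin": 0},
    {"slide": [0,0,0],"spin": 0},
  ],
)

```text
time_s: 22.75
tcp_pos: [0.4773, 0.0445, 0.212]
ee_rot: [[-0.987, 0.161, 0.022], [0.161, 0.987, 0.018], [-0.019, 0.022, -1.0]]
wrist_force: [-0.2, 0.9, -0.9]
gripper_width: 0.003
```

```bash
python3 -c "
import meas
meas.go('16')
a=meas.cv2.imread('pics/scene16.png')[100:180,275:365];b=meas.cv2.imread('pics/top16.png')[130:240,80:190]
meas.cv2.imwrite('pics/c16.png',meas.np.hstack([meas.cv2.resize(a,(450,400),interpolation=2),meas.cv2.resize(b,(350,400))]))"
```

```text
[array([304.9, 133.4]), array([337.3, 148.3])] [array([124.9, 204.1]), array([136.2, 161.1])]
[0.4773 0.0451 0.2119] [[-0.987, 0.16, 0.021], [0.16, 0.987, 0.018], [-0.018, 0.021, -1.0]] [ 0.7  0.4 -0.1] [-0.02  0.04  0.  ] 22.85
[0.50959563 0.25009499 0.06949604] [0.62301229 0.22455304 0.0686118 ] 0.0008547411666085194 0.0007158319991814772
[0.56630396 0.23732401 0.06905392] 0.11626053471391118 yaw -12.691538124394608 slope -0.007622807996649704
```

View pics/c16.png

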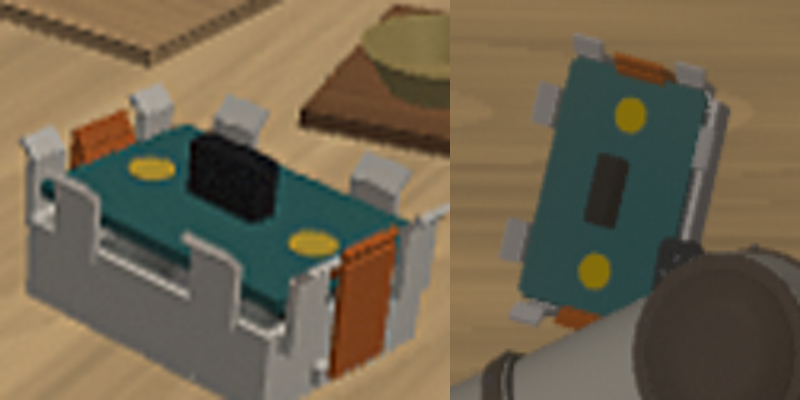

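Both ends are under their clips: spots at 69.5 and 68.6 mm, lid centred, level, yaw -12.7° against the box's -12.8°. Handing in.

```bash
python3 -c "
from station import r
print(r.finish_job())"
```

```text
the job is handed in; nothing more can be done
None
```

The lid is on the box with both clips clicked over it, and I handed the job in at about 23 s. The hand-in gives no verdict, so the result below rests on my own last checks.

- **Placing:** I gripped the lid by its handle and set it between the guides. Released, it lay level and square, about 2 mm from the box centre, with the spots at about 86 mm by camera (82 mm nominal).
- **Clicks:** The +x end clicked at a peak of about 23.5 N, falling to 3 N. The -x end clicked at about 14.6 N, falling to 5 N and then 0 N. I stopped pushing there, and no press reading went above 24.1 N.
- **Last check, arm clear:**
  - The spots were 69.5 and 68.6 mm above the bench; the limit is 73.5 mm.
  - The lid centre was (0.566, 0.237), within about 2 mm of the box centre.
  - Its yaw was -12.7° against the box's -12.8°, with a slope of 0.008 rad.
- **Bowls and brush:** I took no final measurement of them, but the arm was never sent near them.

Three things did not go as planned:

- **Late grip:** The fingers were still closing when I began the lift, so they held only the top 11 mm or so of the handle.
- **Arm creep:** With the lid held, the arm sank and pitched about 5°.
- **Snag on a guide:** The +x end first hung on its end guide, and I had to ease the lid back about 3 mm before it went in.

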